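# Load the sprung carton feeder

### The job

Load the carton feeder: using the orange pin as a handle in the end hole of the red sprung arm, swing the arm back and drop the pin home in the yellow-ringed hole so that it holds the arm by itself. With the arm held back, stand every carton that is there upright in the lane as one row from the yellow line, slide the blue stop up snug against the row and turn its black knob clockwise to its end to lock it. Then draw the pin out so that the arm swings in and presses the row against the stop, put the pin back upright in its blue parking block, and leave the other things on the table as they are.

Things in the scene. Friction and masses are not known exactly. Their poses are not given: they have to be found in the camera images.
- feeder: Carton feeder, fixed (place and yaw vary). Origin at table height, mid lane width; y runs along the lane from arm to stop, -x near side, z up. Lane: floor 10 mm above the table, 58 mm clear between green fences (6 mm thick, tops 24 mm above the table), y = -175 to +205 mm. Near side: red arm, its grey plate, blue parking block; far side (x = 45 to 86 mm): steel rail of the blue stop.
- lane_start (a point): Middle of the yellow line across the lane floor, at floor height (10 mm above the table); axes as the feeder's. The row of cartons starts here and grows towards +y. The arm's roller presses the row's -y end; with the row's end within 30 mm of the line it presses well.
- takeup (a joint): Red take-up arm, a level lever on an upright sprung pivot. 0 = rest, roller end in the lane; grows clockwise from above as it is drawn back, most 1.2 rad; at 1.10 its tail hole is over the lock hole. Spring back to 0: 0.12 x (angle + 2.6) N m (about 5 N at the tail hole), damped 0.4 N m s/rad: let go, it swings back in about 1 s. It lies 26 to 40 mm above the table, 4 mm over the grey plate.
- lever_pivot (a point): Pivot of the arm, on its axis at the top of the grey plate (22 mm above the table); at x = -100, y = -90 mm in the feeder frame. A spring post of 27 mm diameter on it reaches 66 mm above the table.
- lever_hole (a point): Centre of the round hole (13 mm, through, 14 mm deep) in the arm's tail, at its top face, 40 mm above the table, 85 mm from the pivot; moves with the arm. Direction from pivot, in the feeder frame: -1.047 rad from +x at joint 0, minus the joint angle. The pin stood in it rests with its tip on the grey plate and can push the arm round.
- lever_roller (a point): Top centre of the black roller (20 mm diameter, 26 to 50 mm above the table) on the arm's lane end, 105 mm from the pivot, that presses the row. Drawn back it stands 70 mm short of the yellow line.
- lock_hole (a point): Mouth of the lock hole (13 mm, with a yellow ring) in the grey plate's top face, 22 mm above the table; 22 mm deep. The pin dropped through arm and plate holes sinks 18 mm into the plate until its collar rests on the arm.
- park_hole (a point): Mouth of the 14 mm hole, 27 mm deep, in the top of the blue parking block (44 mm square, 30 mm high). The pin stands in it at the start, with its tip 3 mm above the table.
- pin: Loose locking pin, 60 g; origin at the centre of its tip, z up along it. Steel shaft of 10 mm diameter, 36 mm long with tapered tip, then a collar of 26 mm diameter (36 to 40 mm above the tip), then an orange square grip, 18 x 18 mm, from 40 to 74 mm above the tip, sides along its x and y.
- stop (a joint): Blue stop carriage sliding along the lane: 0 = farthest from the arm, grows towards the arm (feeder -y), in metres, at most 0.19. Needs about 1.5 N to slide; when clamped it holds against the arm, unclamped the arm would push it away.
- stop_face (a point): Centre of the stop's flat face across the lane (50 mm wide, 12.5 to 52.5 mm above the table) that meets the row; axes as the feeder's, so the cartons lie on its -y side. The knob's axis is 54 mm to +y and 62 mm to +x of it.
- clamp (a joint): Black clamp knob on the stop carriage: 0 = free (its bar lies along the feeder's x), grows clockwise seen from above; its cam bites from about 1.0 rad, end at 1.4 rad; counts as locked above 1.1 rad. Turns against 0.1 to 0.4 N m and stays where left. The stop can be pushed by this knob.
- clamp_grip (a point): On the knob's axis at the height to grip, 65.5 mm above the table. The bar is 44 mm long, 13 mm thick, from 48.5 to 78.5 mm above the table.
- carton0: Small cardboard carton, 50 mm (its x) x 40 mm (its y) x 55 mm high, about 40 g, origin under its centre; white paper band over it along x, with a coloured dot patch on top. It stands on the mat at the start (it may be absent) and goes in the lane with its 50 mm side across the lane.
- carton1: Small cardboard carton, 50 mm (its x) x 40 mm (its y) x 55 mm high, about 40 g, origin under its centre; white paper band over it along x, with a coloured dot patch on top. It stands on the mat at the start (it may be absent) and goes in the lane with its 50 mm side across the lane.
- carton2: Small cardboard carton, 50 mm (its x) x 40 mm (its y) x 55 mm high, about 40 g, origin under its centre; white paper band over it along x, with a coloured dot patch on top. It stands on the mat at the start (it may be absent) and goes in the lane with its 50 mm side across the lane.
- carton3: Small cardboard carton, 50 mm (its x) x 40 mm (its y) x 55 mm high, about 40 g, origin under its centre; white paper band over it along x, with a coloured dot patch on top. It stands on the mat at the start (it may be absent) and goes in the lane with its 50 mm side across the lane.
- mat: Black rubber mat, 240 x 230 x 4 mm, fixed, on which the cartons start about 100 mm apart.
- tape_roll: Bystander: roll of clear tape, 90 mm across, lying flat.
- mug: Bystander: blue mug, 80 mm across, 90 mm high.
- screwdriver: Bystander: screwdriver lying on the table.
- glue: Bystander: white bottle, 50 mm across, 120 mm high.
- stapler: Bystander: yellow and black stapler, 130 x 32 x 39 mm.
- marker: Bystander: red marker pen, 120 mm long, 16 mm thick.
Mind the look-alikes: they are no part of the job. Leave any pink or purple look-alike of the carton0 alone. What is shaped like the carton2 but green is not meant.

How it is judged (in metres and radians):
On the way, in this order (a step that is already met when the one before it is completed fails the run):
1. the arm is drawn back and held by the pin alone, home in the lock hole and let go (value of joint takeup above 0.98 rad and horizontal distance between pin and lock_hole below 0.005 m and z of pin in the frame of feeder below 0.012 m and contact force between the fingers and pin below 0.1 N and contact force between the fingers and takeup below 0.1 N), for 0.2 s.
2. with the arm still pinned, all cartons stand upright in the lane, the stop is snug against the row (within about 14 mm) and its knob is locked (value of joint takeup above 0.98 rad and horizontal distance between pin and lock_hole below 0.005 m and z of pin in the frame of feeder below 0.012 m and x of carton0 in the frame of lane_start between -0.012 and 0.012 m and y of carton0 in the frame of lane_start between -0.03 and 0.21 m and z of each of carton0, carton1, carton2, carton3 in the frame of lane_start below 0.006 m and angle between each of carton0, carton1, carton2, carton3's own z axis and vertical below 0.12 rad and x of carton1 in the frame of lane_start between -0.012 and 0.012 m and y of carton1 in the frame of lane_start between -0.03 and 0.21 m and x of carton2 in the frame of lane_start between -0.012 and 0.012 m and y of carton2 in the frame of lane_start between -0.03 and 0.21 m and x of carton3 in the frame of lane_start between -0.012 and 0.012 m and y of carton3 in the frame of lane_start between -0.03 and 0.21 m and (y of carton0 in the frame of stop_face between -0.034 and 0 m or y of carton1 in the frame of stop_face between -0.034 and 0 m or y of carton2 in the frame of stop_face between -0.034 and 0 m or y of carton3 in the frame of stop_face between -0.034 and 0 m) and value of joint clamp above 1.1 rad), for 0.2 s.
3. the pin is out and the arm presses the row against the stop (x of carton0 in the frame of lane_start between -0.012 and 0.012 m and y of carton0 in the frame of lane_start between -0.03 and 0.21 m and z of each of carton0, carton1, carton2, carton3 in the frame of lane_start below 0.006 m and angle between each of carton0, carton1, carton2, carton3's own z axis and vertical below 0.12 rad and x of carton1 in the frame of lane_start between -0.012 and 0.012 m and y of carton1 in the frame of lane_start between -0.03 and 0.21 m and x of carton2 in the frame of lane_start between -0.012 and 0.012 m and y of carton2 in the frame of lane_start between -0.03 and 0.21 m and x of carton3 in the frame of lane_start between -0.012 and 0.012 m and y of carton3 in the frame of lane_start between -0.03 and 0.21 m and value of joint clamp above 1.1 rad and (contact force between takeup and carton0 above 0.4 N or contact force between takeup and carton1 above 0.4 N or contact force between takeup and carton2 above 0.4 N or contact force between takeup and carton3 above 0.4 N) and (contact force between stop and carton0 above 0.3 N or contact force between stop and carton1 above 0.3 N or contact force between stop and carton2 above 0.3 N or contact force between stop and carton3 above 0.3 N) and value of joint takeup between 0.08 and 0.95 rad), for 0.2 s.
At the end, for the whole second after the job is handed in: All cartons upright in the lane (within 12 mm of its middle, tilt < 0.12 rad), row pressed between roller and stop (arm angle 0.08 to 0.95 rad), knob locked (over 1.1 rad), pin at least 18 mm deep in the parking block, upright, released and at rest (all of step 3 and horizontal distance between pin and park_hole below 0.006 m and z of pin in the frame of park_hole below -0.018 m and angle between pin's own z axis and vertical below 0.25 rad and linear speed of pin below 0.02 m/s and contact force between the fingers and pin below 0.1 N); the robot touches nothing.
It fails at once if a bystander was moved more than 40 mm (distance of any of tape_roll, mug, screwdriver, glue, stapler, marker from where it was at the start of the episode above 0.04 m).
Of carton0, carton1, carton2, carton3 only 2 to 4 are there at a start; the rules pass over those that are not, and their reading is None.
At some moment in a run one of carton0, carton1, carton2, carton3 may be knocked a few centimetres aside while the robot is not near it.
Once in a run the grip may slacken for a moment while it holds something.
It also fails if it takes over 210 s, if anything falls off the work surface, if the arm or the gripper's body presses on something with over 40 N, if the wrist force passes 120 N, or if a joint passes its speed limit or range.

### The arm

A 6-joint arm with a two-finger parallel gripper is mounted at the origin on the work surface. World frame = base frame: x ahead of the robot, y to its left, z up, the work surface at z = 0. Lengths are in m, angles in degrees, forces in N, time in s.
With the tool pointing down it reaches from about 0.375 to 0.9 m from the base axis. Payload 3.1 kg.
Tool frame: the origin (TCP) lies at the very end of the fingers, on their centre line; the grasp point (between the pads) lies behind it (bot.grip_depth is the z of the grasp point in the tool frame, in m); z points along the fingers, y is the direction in which the jaws open and shut (so a half turn about z gives the same grasp; the last joint's range is limited). The gripper opens to 87 mm and grips with 3 to 60 N. Pads are 19 mm wide; open, the fingers measure 117 mm over their backs; the gripper's body (75 mm by 190 mm) begins 51 mm behind the grasp point.
Start: joints at [58.642, 30.224, 82.088, -0, 67.689, -10.227], TCP at [0.225, 0.583, 0.187] pointing down, gripper open.
Joint ranges: [-176.69, 176.69], [-43.24, 126.21], [12.49, 139.97], [-82, 262], [0, 151.66], [-163.58, 163.58]. Speed limits (degrees/s): [159.86, 159.86, 180, 180, 180, 180].

### API

Orientations are given as a 3x3 rotation matrix whose columns are the frame's x, y, z axes.
In Python, from rig import bot, vision gives the robot as it stands. The module is installed in compiled form; this text tells all that it offers.
- The arm moves only by the shell command python3 -m jog 'ROWS'. ROWS is JSON, a list of rows, each a list of 3 entries, a list of its own where there are three numbers: the shift along the tool's x, y, z in mm, then the turn, a rotation vector about the tool's x, y, z in degrees, then the closure, from 0 (fully open) to 1 (shut). In form: [[[dx, dy, dz], [wx, wy, wz], fingers], ...]. A call has 1 to 12 rows; each row is the pose to reach, as a shift and turn from the pose commanded when the call began, along the tool's axes at that moment; what a row does not reach only later rows make up. A row lasts 1/12 s, in which the tool goes at most 41.7 mm and 7.16 degrees, less where a joint would pass 70% of its speed; a pose out of reach is approached as far as the arm can. A call with a gripper value outside its range is refused whole. The fingers move at their own pace and stop on an object; the grip force is fixed at half the most. Time passes only in rows, so rows that repeat a pose let the fingers close. It gives the time, the measured TCP pose, the force and the opening at its end, in the units of the state.
- bot.read_state(): the state, without advancing time (a new reading comes with each control period).
- vision.capture(name): name is "side" or "top" or "wrist"; returns the picture (420x560x3 uint8, red, green, blue); there is no depth.
- vision.camera_info(name): a dict with "intrinsics" (3x3 intrinsics, pixels), "camera_from_world" (4x4, takes a point from world to camera coordinates); the wrist camera has in their place "mount" (4x4, takes a point from camera to tool coordinates, whose origin is the TCP and whose axes are the flange's). Camera axes: x right, y up, looking along -z (the intrinsics and any distortion apply to the point x, -y, -z); pixel columns grow to the right and rows downward; lengths in m; the calibration is good to about 2 mm. A picture is of the moment at which its call begins: read the wrist's pose just before it. camera_info takes no time and is no camera call.
- bot.hand_in(): hands the job in, once; it reports no verdict.
The state is a dict: "time_s": time; "joint_positions": joint angles; "qvel": joint speeds; "tau": joint torques, N m; "position": TCP position; "tcp_rot": TCP orientation; "force": force on the tool from outside, world axes, zero at the start; "moment": the same for the moment, N m; "opening": opening from 0.0 (shut) to 1.0 (fully open).
Only numpy, scipy, OpenCV 4.12 (cv2) and the standard library are available. Lean on these libraries where they do the work, as an engineer would, in place of code of your own. Each camera call takes 0.05 s, during which the arm holds its last target. There are 200 camera calls.

## Working session

There is one attempt and no reset: what is moved stays moved. The work goes in short steps, Python scripts to look and compute and a shell command to move; the robot and the scene stay as the last step left them, time stands still between calls to the robot, and variables do not carry over. Pictures are saved under pics/ and viewed, about 12 in all and at most 16, crops included, and the job is handed in when it is done.

```bash
mkdir -p pics; ls
python3 - <<'E'
from rig import bot, vision
import cv2, numpy as np
s=bot.read_state(); print(s['time_s'],s['position'],np.round(s['tcp_rot'],3),s['opening'],bot.grip_depth)
for n in ('top','side'):
    im=vision.capture(n); cv2.imwrite(f'pics/{n}0.png',cv2.resize(im[:,:,::-1],(784,588),interpolation=cv2.INTER_CUBIC)); np.save(f'{n}0.npy',im)
    i=vision.camera_info(n); print(n,{k:np.round(v,3).tolist() if hasattr(v,'__len__') and not isinstance(v,str) else v for k,v in i.items()})
print(vision.camera_info('wrist'))
E
```

```text
pics
0.0 [0.22486102 0.58226194 0.18644299] [[-0.933  0.361 -0.001]
 [ 0.361  0.933 -0.002]
 [ 0.    -0.002 -1.   ]] 1.0018004230097992 -0.0187
top {'intrinsics': [[410.516, 0.0, 278.096], [0.0, 410.516, 210.224], [0.0, 0.0, 1.0]], 'camera_from_world': [[-0.03, -0.999, -0.012, 0.081], [0.998, -0.031, 0.061, -0.529], [-0.061, -0.01, 0.998, -1.121], [0.0, 0.0, 0.0, 1.0]]}
side {'intrinsics': [[517.9, 0.0, 277.524], [0.0, 517.9, 208.064], [0.0, 0.0, 1.0]], 'camera_from_world': [[0.989, -0.145, -0.011, -0.527], [0.08, 0.483, 0.872, -0.149], [-0.121, -0.864, 0.49, -1.242], [0.0, 0.0, 0.0, 1.0]]}
{'intrinsics': array([[307.88402688,   0.        , 282.08855492],
       [  0.        , 307.88402688, 211.78430894],
       [  0.        ,   0.        ,   1.        ]]), 'mount': array([[ 5.41894791e-04,  9.52274027e-01,  3.05243975e-01,
         8.44696248e-02],
       [ 9.99999774e-01, -6.37732258e-04,  2.14258765e-04,
         9.01509687e-04],
       [ 3.98696986e-04,  3.05243789e-01, -9.52274157e-01,
        -1.97689690e-01],
       [ 0.00000000e+00,  0.00000000e+00,  0.00000000e+00,
         1.00000000e+00]])}
```

View pics/top0.png

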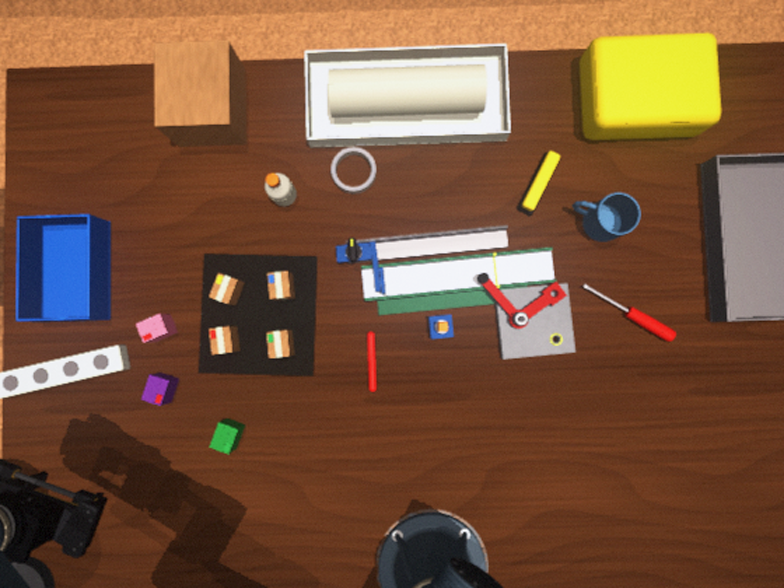

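View pics/side0.png

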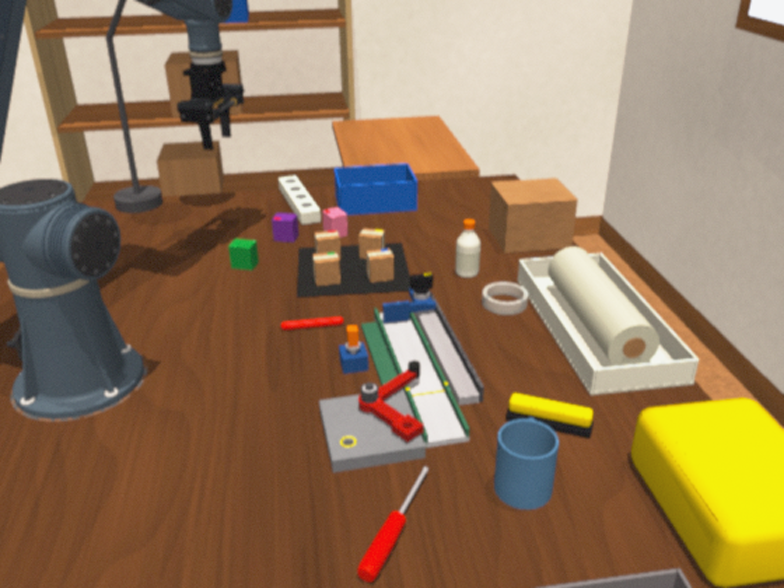

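The top view shows 4 cartons on the mat (784-px scale: 226,289; 279,285; 223,340; 279,344), the pin in its block at (441,326), the pivot post at (521,319), the lock ring at (556,339), the yellow line at x≈497 and the knob at (352,249). Next I'll write helpers and estimate the feeder pose.

```bash
cat > h.py <<'E'
import numpy as np, cv2, json
from rig import bot, vision
from scipy.spatial.transform import Rotation as R
INF={n:vision.camera_info(n) for n in('top','side','wrist')}
def look(n):
    s=bot.read_state(); im=vision.capture(n)
    if n=='wrist':
        T=np.eye(4);T[:3,:3]=s['tcp_rot'];T[:3,3]=s['position']; W=T@INF[n]['mount']
    else: W=np.linalg.inv(INF[n]['camera_from_world'])
    return im,W,INF[n]['intrinsics']
def cast(W,K,px,z):
    px=np.atleast_2d(px).astype(float)
    d=np.c_[(px[:,0]-K[0,2])/K[0,0],-(px[:,1]-K[1,2])/K[1,1],-np.ones(len(px))]@W[:3,:3].T
    o=W[:3,3]; return o+d*((z-o[2])/d[:,2])[:,None]
def proj(W,K,P):
    p=(np.atleast_2d(P)-W[:3,3])@W[:3,:3]
    return np.c_[K[0,0]*p[:,0]/-p[:,2]+K[0,2],K[1,1]*p[:,1]/p[:,2]+K[1,2]]
def hsv(im): return cv2.cvtColor(im,cv2.COLOR_RGB2HSV)
def mask(im,lo,hi): return cv2.inRange(hsv(im),np.array(lo),np.array(hi))
def blobs(m,mn=15):
    n,l,st,c=cv2.connectedComponentsWithStats(m)
    return sorted([(int(st[i,4]),np.round(c[i],1).tolist(),st[i,:4].tolist()) for i in range(1,n) if st[i,4]>=mn],reverse=True)
def F():  # feeder pose x,y,yaw,lane_start y
    return json.load(open('feeder.json'))
def f2w(p):
    x,y,a=F()[:3]; p=np.atleast_2d(np.array(p,float)); c,s=np.cos(a),np.sin(a)
    q=p.copy(); q[:,0]=x+c*p[:,0]-s*p[:,1]; q[:,1]=y+s*p[:,0]+c*p[:,1]; return q
def w2f(p):
    x,y,a=F()[:3]; p=np.atleast_2d(np.array(p,float)); c,s=np.cos(a),np.sin(a)
    q=p.copy(); q[:,0]=c*(p[:,0]-x)+s*(p[:,1]-y); q[:,1]=-s*(p[:,0]-x)+c*(p[:,1]-y); return q
def go(pos,jaw=None):
    "jog numbers to bring TCP to pos, tool down, jaw axis (tool y) at world angle jaw (rad, mod pi)"
    s=bot.read_state(); A=np.array(s['tcp_rot']); d=(A.T@(np.array(pos)-s['position']))*1000
    out='shift %s'%np.round(d,1).tolist()
    if jaw is not None:
        cur=np.arctan2(A[1,1],A[0,1]); t=cur+(jaw-cur+np.pi/2)%np.pi-np.pi/2
        y=np.array([np.cos(t),np.sin(t),0]);z=np.array([0,0,-1.]);B=np.c_[np.cross(y,z),y,z]
        out+=' turn %s'%np.round(R.from_matrix(A.T@B).as_rotvec(degrees=True),1).tolist()
    return out
def save(im,name,box=None,sc=1.4):
    if box: im=im[box[1]:box[3],box[0]:box[2]]
    cv2.imwrite('pics/'+name+'.png',cv2.resize(im[:,:,::-1],None,fx=sc,fy=sc,interpolation=cv2.INTER_CUBIC))
E
python3 - <<'E'
from h import *
K=INF['top']['intrinsics'];W=np.linalg.inv(INF['top']['camera_from_world']);im=np.load('top0.npy')
print('yellow',blobs(mask(im,[24,120,120],[34,255,255]),4))
print('orange',blobs(mask(im,[8,150,150],[22,255,255]),4))
print('blue',blobs(mask(im,[105,130,80],[118,255,255]),10))
P={'pivot':((521/1.4,319/1.4),.066,(-.1,-.09)),'lock':((556.5/1.4,339/1.4),.022,(-.1463,-.1613))}
w=[cast(W,K,p[0],p[1])[0] for p in P.values()]; print(w)
for n,q,z in [('park',(441,326),.07),('yl near',(498,288),.01),('yl far',(496,253),.01),('knob',(352,249),.0785),('fence near R',(554,281),.024),('fence near L',(365,299),.024),('fence far R',(551,250),.024),('fence far L',(362,268),.024)]:
    print(n,cast(W,K,np.array(q)/1.4,z)[0].round(4))
E
```

```text
yellow [(6131, [467.6, 58.9], [421, 24, 94, 73]), (399, [386.5, 128.3], [374, 108, 26, 42]), (25, [156.1, 199.4], [154, 197, 5, 6]), (15, [250.9, 172.7], [250, 170, 3, 6]), (12, [394.5, 241.3], [393, 238, 5, 9]), (6, [353.2, 180.7], [352, 180, 3, 3]), (5, [400.0, 241.0], [399, 239, 3, 5])]
orange [(8437, [100.7, 21.3], [0, 0, 341, 135]), (4731, [470.6, 13.3], [340, 0, 220, 36]), (76, [193.8, 127.6], [189, 123, 10, 10]), (37, [315.6, 232.4], [313, 230, 7, 6]), (31, [162.5, 63.2], [160, 53, 4, 21]), (29, [152.3, 52.7], [148, 47, 9, 13]), (25, [0.8, 297.0], [0, 286, 2, 22]), (24, [0.3, 317.8], [0, 309, 2, 18]), (19, [129.9, 88.6], [123, 87, 14, 3]), (13, [148.2, 46.8], [145, 45, 7, 4]), (12, [1.1, 232.4], [0, 228, 3, 10]), (10, [382.2, 25.1], [380, 23, 5, 6]), (9, [373.7, 26.3], [371, 24, 6, 6]), (8, [197.5, 37.1], [195, 36, 6, 4]), (8, [157.6, 67.8], [155, 66, 6, 5]), (8, [149.0, 39.8], [148, 37, 3, 6]), (7, [212.9, 21.4], [211, 20, 5, 3]), (7, [162.9, 48.1], [162, 46, 2, 6]), (7, [144.3, 61.7], [143, 60, 4, 4]), (7, [134.0, 55.0], [132, 54, 5, 3]), (6, [514.0, 64.5], [514, 62, 1, 6]),
[... 1143 characters left out ...]
]), (4, [127.0, 58.5], [126, 58, 3, 2]), (4, [120.5, 77.8], [119, 77, 4, 2]), (4, [113.0, 39.5], [112, 39, 3, 2])]
blue [(4683, [45.5, 192.8], [11, 153, 68, 77]), (246, [266.2, 187.9], [256, 173, 19, 36]), (155, [314.1, 233.2], [306, 225, 18, 17]), (82, [243.6, 180.9], [240, 175, 9, 13]), (12, [193.2, 198.8], [192, 197, 3, 5])]
[array([ 0.47439809, -0.18188478,  0.066     ]), array([ 0.43381004, -0.25885554,  0.022     ])]
park [ 0.4657 -0.0307  0.07  ]
yl near [ 0.5379 -0.1512  0.01  ]
yl far [ 0.608  -0.1501  0.01  ]
knob [0.6153 0.1321 0.0785]
fence near R [ 0.5474 -0.2588  0.024 ]
fence near L [0.5234 0.113  0.024 ]
fence far R [ 0.6087 -0.2558  0.024 ]
fence far L [0.5847 0.1173 0.024 ]
```

```bash
echo '[0.5675,-0.084,0.065,-0.066]' > feeder.json
python3 - <<'E'
from h import *
print(go([.47,-.10,.19],.065))
E
```

```text
shift [-474.6, -548.1, -2.5] turn [-0.1, 0.0, 65.1]
```

```bash
python3 -m jog '[[[-475,-548,-2],[0,0,65],0],[[-475,-548,-2],[0,0,65],0],[[-475,-548,-2],[0,0,65],0],[[-475,-548,-2],[0,0,65],0],[[-475,-548,-2],[0,0,65],0],[[-475,-548,-2],[0,0,65],0],[[-475,-548,-2],[0,0,65],0],[[-475,-548,-2],[0,0,65],0],[[-475,-548,-2],[0,0,65],0],[[-475,-548,-2],[0,0,65],0],[[-475,-548,-2],[0,0,65],0],[[-475,-548,-2],[0,0,65],0]]'
python3 - <<'E'
from h import *
print(go([.47,-.10,.19],.065))
E
```

```text
time_s: 1.1
position: [0.3945, 0.1106, 0.1888]
tcp_rot: [[-0.067, 0.998, -0.0], [0.998, 0.067, 0.0], [0.0, -0.0, -1.0]]
force: [0.7, -0.2, -1.3]
opening: 0.999
shift [-215.2, 61.1, -1.2] turn [-0.0, -0.0, 0.1]
```

```bash
python3 -m jog '[[[-215,61,-1],[0,0,0],0],[[-215,61,-1],[0,0,0],0],[[-215,61,-1],[0,0,0],0],[[-215,61,-1],[0,0,0],0],[[-215,61,-1],[0,0,0],0],[[-215,61,-1],[0,0,0],0],[[-215,61,-1],[0,0,0],0],[[-215,61,-1],[0,0,0],0],[[-215,61,-1],[0,0,0],0]]'
python3 - <<'E'
from h import *
im,W,K=look('wrist'); np.savez('w1.npz',im=im,W=W,K=K); save(im,'w1')
s=bot.read_state(); print(s['position'],go([.47,-.10,.19],.065))
for n,p in {'pivot':(-.1,-.09,.066),'lock':(-.1463,-.1613,.022),'hole':(-.0575,-.1636,.04),'ls':(0,-.066,.01)}.items():
    print(n,proj(W,K,f2w([p]))[0]*1.4)
print('yellow',blobs(mask(im,[24,120,100],[34,255,255]),6))
print('orange',blobs(mask(im,[6,170,150],[22,255,255]),20)[:6])
E
```

```text
time_s: 1.85
position: [0.4686, -0.0964, 0.1893]
tcp_rot: [[-0.068, 0.998, -0.002], [0.998, 0.068, 0.002], [0.002, -0.002, -1.0]]
force: [0.1, -0.2, 0.2]
opening: 1.003
[ 0.46863443 -0.09613661  0.18945596] shift [-3.9, 1.1, -0.6] turn [-0.1, -0.1, 0.2]
pivot [393.8963919  372.86649309]
lock [346.51465589 416.95217145]
hole [439.10709668 430.45696847]
ls [501.15538536 321.976729  ]
yellow [(83, [364.7, 226.5], [344, 225, 41, 4]), (38, [249.9, 293.8], [244, 292, 13, 5]), (36, [389.2, 230.5], [386, 228, 7, 6]), (8, [337.8, 232.1], [336, 231, 4, 3])]
orange [(308, [284.4, 134.9], [276, 126, 18, 19])]
```

View pics/w1.png

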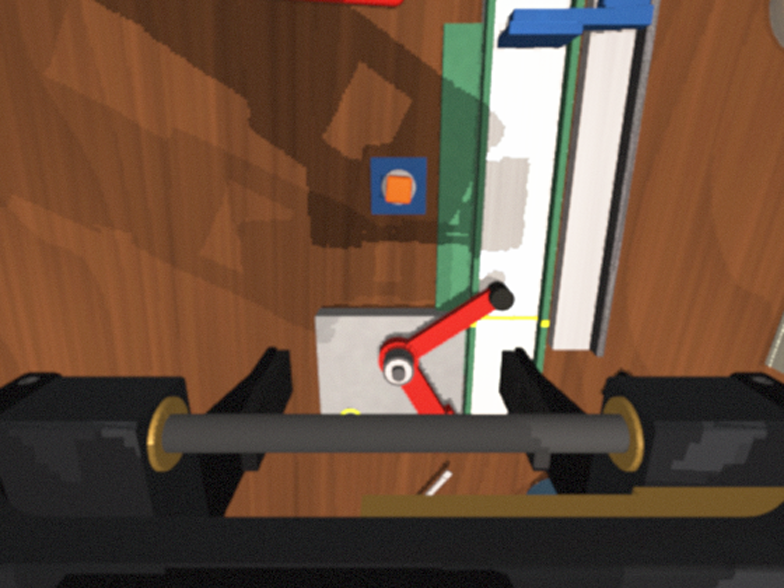

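The wrist view shows the pin at (398,188) on the block at (398,186), the post top at (398,371), and the yellow line from (472,318) to (549,323). The lock ring is half hidden at (350,412).

Run:
```python
from h import *
d=np.load('w1.npz');im,W,K=d['im'],d['W'],d['K']
m=mask(im,[8,120,80],[22,255,255]); 
# orange block: split top / side by brightness
ys,xs=np.where(mask(im,[6,170,120],[22,255,255])[115:150,265:305]>0)
V=hsv(im)[115:150,265:305,2]
print(V[10:32,9:30])
b=cv2.inRange(hsv(im)[105:160,255:315],np.array([100,100,40]),np.array([125,255,255]))
c,_=cv2.findContours(b,0,2); c=max(c,key=cv2.contourArea); r=cv2.minAreaRect(c); print('block',r, cast(W,K,np.array(r[0])+[255,105],.03))
for n,q,z in [('pivot',(398,371),.066),('roller',(501,296),.05),('ylN',(472,318),.01),('ylF',(546,323),.01),('orange',(284.4*1.4,133.9*1.4),.077)]:
    p=cast(W,K,np.array(q)/1.4,z)[0]; print(n,p.round(4),w2f(p).round(4))
print('tcp px',proj(W,K,[W[:3,:3]@np.linalg.inv(INF['wrist']['mount'])[:3,3]+W[:3,3]])*1.4)
# green fence edges at z=.024 : fit lines
g=mask(im,[60,80,40],[90,255,255]); pts=[]
for row in range(60,210,15):
    x=np.where(g[row])[0]; print(row,x.min(),x.max(),np.split(x,np.where(np.diff(x)>3)[0]+1)[-1][[0,-1]], end=';')
```

```text
[[115 114 137 164 173 176 178 176 174 175 175 174 174 178 175 174 177 177
  169 151 138]
 [110 117 159 195 213 216 215 210 210 204 201 194 190 184 178 177 179 177
  179 172 142]
 [117 136 179 221 235 237 237 235 233 233 230 229 226 225 220 220 219 219
  213 203 166]
 [121 144 185 226 240 242 241 242 241 241 242 241 241 241 239 239 240 237
  236 226 192]
 [136 150 187 230 242 244 243 243 243 244 243 243 244 243 244 244 244 243
  240 228 201]
 [143 152 190 231 242 243 243 243 243 242 242 243 243 243 244 244 244 244
  239 225 200]
 [141 154 192 231 242 242 242 243 242 243 242 242 243 243 243 244 244 243
  239 223 200]
 [143 151 194 232 242 243 243 242 242 243 243 243 243 244 243 244 243 243
  239 223 195]
 [144 154 195 233 242 242 242 242 242 243 244 241 241 243 243 242 243 242
  238 219 189]
 [144 160 201 234 241 241 243 242 241 242 242 242 243 242 242 243 243 242
  237 217 186]
 [142 161 204 237 242 242 241 242 243 243 241 241 242 242 242 242 243 244
  237 213 186]
 [140 165 213 236 241 241 241 241 241 241 241 241 242 241 242 242 243 242
  237 215 181]
 [138 171 217 235 241 242 241 24
[... 792 characters left out ...]
26 131 131 134 133 137 134 136 124 117 122 116 120
  124 130 127]]
block ((29.0, 27.5), (39.0, 38.0), 90.0) [[ 0.46627775 -0.03183599  0.03      ]]
pivot [ 0.4768 -0.1784  0.066 ] [[-0.0966 -0.0883  0.066 ]]
roller [ 0.5569 -0.1126  0.05  ] [[-0.0124 -0.0278  0.05  ]]
ylN [ 0.5441 -0.1478  0.01  ] [[-0.0275 -0.0622  0.01  ]]
ylF [ 0.6138 -0.148   0.01  ] [[ 0.042  -0.0668  0.01  ]]
orange [ 0.4664 -0.0305  0.077 ] [[-0.0974  0.06    0.077 ]]
tcp px [[394.0937879  338.33357007]]
60 316 409 [403 409];75 316 407 [401 407];90 315 406 [400 406];105 315 404 [398 404];120 314 402 [397 402];135 314 401 [395 401];150 314 399 [393 399];165 313 397 [392 397];180 313 395 [390 395];195 312 394 [389 394];
```

Run:
```python
from h import *
print(bot.read_state()['position'],go([.4663,-.0311,.10],.065))
```

```text
[ 0.46863443 -0.09613661  0.18945596] shift [64.9, 2.3, 89.5] turn [-0.1, -0.1, 0.2]
```

```bash
python3 -m jog '[[[65,2,40],[0,0,0],0.4],[[65,2,90],[0,0,0],0.4],[[65,2,90],[0,0,0],0.4],[[65,2,90],[0,0,0],0.4],[[65,2,90],[0,0,0],0.4]]'
python3 - <<'E'
from h import *
im,W,K=look('wrist'); np.savez('w2.npz',im=im,W=W,K=K); save(im,'w2')
print(bot.read_state()['position'],go([.4663,-.0311,.048],.065))
E
```

```text
time_s: 2.32
position: [0.4656, -0.0308, 0.0991]
tcp_rot: [[-0.071, 0.997, -0.004], [0.997, 0.071, 0.001], [0.002, -0.004, -1.0]]
force: [0.6, -0.7, 0.7]
opening: 0.705
[ 0.46760495 -0.03210572  0.1003707 ] shift [1.1, -1.2, 52.4] turn [0.0, 0.0, 0.3]
```

View pics/w2.png

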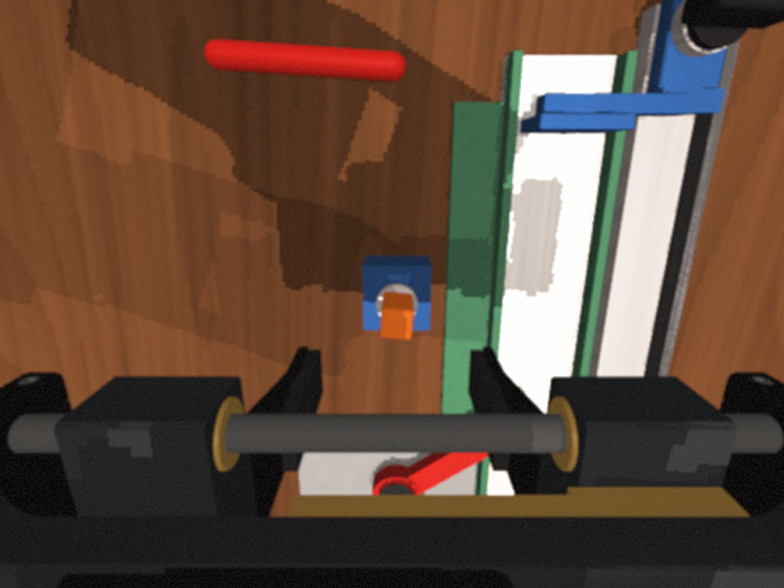

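The pin is centred between the fingers (grip at 398,318; fingertips at 308 and 483), so I'll descend and grasp.

```bash
python3 -m jog '[[[0,-1,26],[0,0,0],0.4],[[0,-1,51],[0,0,0],0.4],[[0,-1,51],[0,0,0],0.4],[[0,-1,51],[0,0,0],1],[[0,-1,51],[0,0,0],1],[[0,-1,51],[0,0,0],1],[[0,-1,51],[0,0,0],1],[[0,-1,51],[0,0,0],1],[[0,-1,51],[0,0,0],1],[[0,-1,51],[0,0,0],1]]'; python3 -m jog '[[[0,0,-40],[0,0,0],1],[[0,0,-75],[0,0,0],1],[[0,0,-75],[0,0,0],1],[[0,0,-75],[0,0,0],1]]'
python3 - <<'E'
from h import *
print(bot.read_state()['position'],w2f(bot.read_state()['position']))
for n,p in {'hole':(-.0575,-.1636,.123)}.items(): print(go(f2w([(p[0],p[1]-.055,.125)])[0],.065))
E
```

```text
time_s: 3.2
position: [0.4667, -0.033, 0.0492]
tcp_rot: [[-0.067, 0.998, 0.001], [0.998, 0.067, -0.0], [-0.0, 0.001, -1.0]]
force: [0.8, -0.0, 0.2]
opening: 0.158
time_s: 3.53
position: [0.4681, -0.0334, 0.1255]
tcp_rot: [[-0.068, 0.998, 0.005], [0.998, 0.068, -0.002], [-0.002, 0.005, -1.0]]
force: [0.4, -0.0, -0.2]
opening: 0.004
[ 0.46812596 -0.03339803  0.12548634] [[-0.09587738  0.05694987  0.12548634]]
shift [-275.7, 37.6, 1.2] turn [0.3, 0.1, 0.2]
```

Run:
```python
from h import *
im,W,K=look('wrist'); np.savez('w3.npz',im=im,W=W,K=K); save(im,'w3'); s=bot.read_state(); print(s['opening'],s['position'])
```

```text
0.0024292879451231807 [ 0.46668984 -0.03299941  0.12429158]
```

View pics/w3.png

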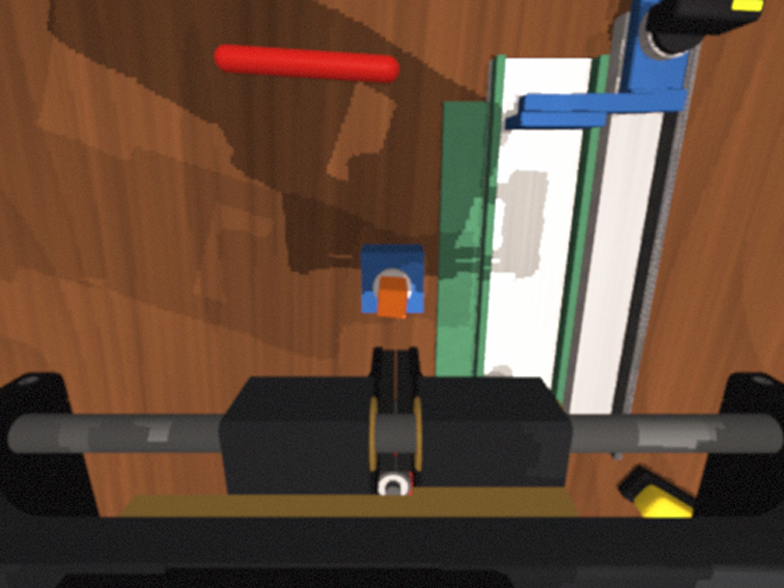

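Run:
```python
from h import *
for f,rows in (('w2.npz',(293,308,338)),('w3.npz',(276,287,302,318))):
    d=np.load(f);im,W,K=d['im'],d['W'],d['K']; print('cam',W[:3,3].round(3))
    for r in rows: print(f,r,cast(W,K,np.array([(395,r)])/1.4,.077)[0].round(4))
    x0=int(394/1.4); print(im[190:250:2,x0].tolist())
```

```text
cam [0.461 0.054 0.297]
w2.npz 293 [ 0.4648 -0.0141  0.077 ]
w2.npz 308 [ 0.4654 -0.0226  0.077 ]
w2.npz 338 [ 0.4666 -0.0401  0.077 ]
[[30, 55, 90], [33, 56, 97], [31, 58, 96], [35, 66, 113], [42, 76, 124], [37, 66, 108], [81, 83, 100], [157, 146, 140], [151, 142, 137], [146, 108, 95], [149, 69, 21], [154, 72, 26], [150, 66, 14], [153, 71, 19], [154, 69, 19], [167, 75, 17], [198, 91, 25], [203, 94, 30], [202, 92, 25], [201, 92, 26], [202, 93, 27], [199, 89, 20], [203, 91, 26], [199, 94, 29], [199, 90, 26], [194, 84, 20], [139, 76, 40], [118, 70, 40], [118, 71, 41], [117, 68, 41]]
cam [0.462 0.052 0.323]
w3.npz 276 [ 0.4675 -0.0145  0.077 ]
w3.npz 287 [ 0.468  -0.0212  0.077 ]
w3.npz 302 [ 0.4686 -0.0307  0.077 ]
w3.npz 318 [ 0.4693 -0.0409  0.077 ]
[[36, 60, 95], [107, 103, 105], [139, 130, 124], [145, 132, 125], [153, 80, 44], [156, 72, 23], [156, 70, 22], [156, 72, 22], [161, 74, 23], [197, 87, 25], [207, 96, 31], [207, 95, 24], [206, 96, 31], [205, 92, 29], [204, 92, 25], [205, 93, 25], [205, 93, 28], [205, 96, 35], [173, 82, 28], [117, 70, 40], [125, 77, 43], [128, 79, 49], [128, 75, 44], [132, 81, 49], [127, 75, 43], [130, 79, 47], [129, 77, 45], [129, 77, 41], [132, 78, 44], [130, 78, 48]]
```

```bash
python3 - <<'E'
from h import *
d=np.load('w3.npz');W,K=d['W'],d['K']
for z in (.03,.043,.05,.06): print(z,cast(W,K,np.array([(395,277)])/1.4,z)[0].round(4))
print(go([.4668,-.0313,.124],.065))
E
python3 -m jog '[[[1,0,0],[0,0,0],0.4],[[1,0,0],[0,0,0],0.4],[[1,0,0],[0,0,0],0.4],[[1,0,0],[0,0,0],0.4],[[1,0,0],[0,0,0],0.4],[[1,0,0],[0,0,0],0.4],[[1,0,0],[0,0,0],0.4]]'
python3 -m jog '[[[0,0,40],[0,0,0],0.4],[[0,0,76],[0,0,0],0.4],[[0,0,76],[0,0,0],0.4],[[0,0,76],[0,0,0],0.4]]'
python3 -m jog '[[[0,0,0],[0,0,0],1],[[0,0,0],[0,0,0],1],[[0,0,0],[0,0,0],1],[[0,0,0],[0,0,0],1],[[0,0,0],[0,0,0],1],[[0,0,0],[0,0,0],1],[[0,0,0],[0,0,0],1],[[0,0,0],[0,0,0],1]]'
python3 - <<'E'
from h import *
im,W,K=look('side'); u=proj(W,K,[[.467,-.031,.06]])[0].astype(int); print(u); save(im,'s1',(u[0]-70,u[1]-60,u[0]+70,u[1]+45),5)
print(bot.read_state()['opening'])
E
```

```text
0.03 [ 0.4686 -0.0279  0.03  ]
0.043 [ 0.4683 -0.0244  0.043 ]
0.05 [ 0.4681 -0.0225  0.05  ]
0.06 [ 0.4679 -0.0197  0.06  ]
shift [1.7, 0.2, 0.3] turn [0.1, 0.0, 0.2]
time_s: 4.17
position: [0.4664, -0.032, 0.1236]
tcp_rot: [[-0.067, 0.998, -0.0], [0.998, 0.067, 0.0], [0.0, -0.0, -1.0]]
force: [-0.1, 0.1, -0.0]
opening: 0.451
time_s: 4.5
position: [0.4646, -0.0314, 0.0464]
tcp_rot: [[-0.067, 0.998, -0.006], [0.998, 0.067, 0.002], [0.002, -0.006, -1.0]]
force: [0.9, -0.0, -0.2]
opening: 0.592
time_s: 5.17
position: [0.4665, -0.032, 0.0481]
tcp_rot: [[-0.068, 0.998, 0.0], [0.998, 0.068, -0.0], [-0.0, 0.0, -1.0]]
force: [-0.6, -0.1, -0.3]
opening: 0.078
[252 238]
0.044864238862687464
```

View pics/s1.png

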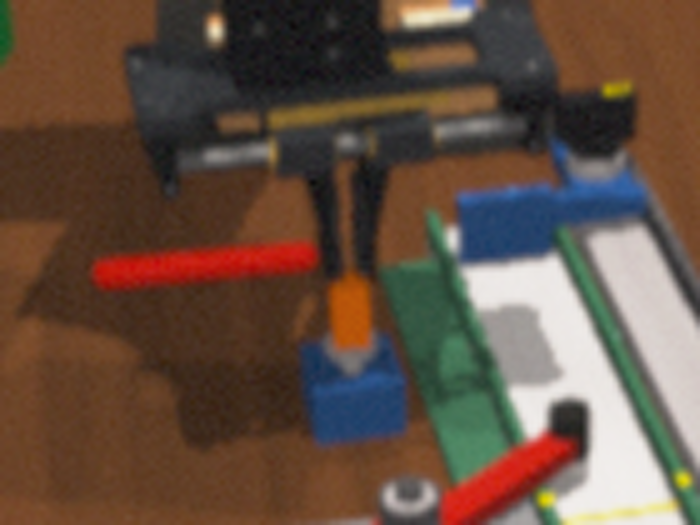

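Run:
```python
from h import *
K=INF['wrist']['intrinsics'];M=INF['wrist']['mount']
for dz in (0,-.01,-.02,-.03,-.04,-.05): print(dz,(proj(M,K,[[0.0095,0,dz],[0,0,dz],[0,.0435,dz],[0.0095,.0435,dz]])*1.4).round(0).tolist())
im,W,K=look('side'); K=INF['side']['intrinsics']
for z in (.048,.06,.07,.08,.09): print(z,(proj(W,K,[[.4665,-.032,z],[.4665,-.015,z]])-[182,178])*5)
print(im[225:245,251].tolist())
```

```text
0 [[394.0, 320.0], [394.0, 338.0], [482.0, 338.0], [483.0, 321.0]]
-0.01 [[394.0, 328.0], [394.0, 347.0], [486.0, 347.0], [487.0, 328.0]]
-0.02 [[394.0, 337.0], [394.0, 356.0], [490.0, 356.0], [491.0, 337.0]]
-0.03 [[394.0, 346.0], [394.0, 366.0], [495.0, 366.0], [496.0, 346.0]]
-0.04 [[394.0, 356.0], [394.0, 377.0], [500.0, 377.0], [502.0, 356.0]]
-0.05 [[394.0, 368.0], [394.0, 390.0], [506.0, 390.0], [508.0, 368.0]]
0.048 [[350.14499324 326.13394384]
 [346.58381516 307.23156233]]
0.06 [[349.26445469 305.13162599]
 [345.69691143 286.38638678]]
0.07 [[348.52427894 287.47719563]
 [344.95146073 268.86582611]]
0.08 [[347.77821684 269.68236597]
 [344.20015159 251.20757278]]
0.09 [[347.02619789 251.74545549]
 [343.44291469 233.40999722]]
[[73, 47, 37], [76, 55, 37], [72, 49, 36], [71, 52, 43], [67, 45, 31], [76, 50, 34], [74, 46, 31], [91, 54, 36], [117, 59, 18], [143, 72, 14], [167, 79, 10], [181, 84, 10], [184, 85, 10], [184, 84, 10], [183, 84, 10], [183, 84, 10], [183, 84, 10], [184, 85, 10], [183, 85, 10], [185, 85, 10]]
```

Both views put the fingertips about 30 mm above the reported TCP, just over the pin top, so the fingers closed on air. I'll descend 30 mm further, open wide enough to straddle even the block, then close and see what they hold.

```bash
python3 -m jog '[[[0,0,-10],[0,0,0],0.2],[[0,0,-10],[0,0,0],0.2],[[0,0,-10],[0,0,0],0.2],[[0,0,-10],[0,0,0],0.2],[[0,0,-10],[0,0,0],0.2],[[0,0,-10],[0,0,0],0.2],[[0,0,-10],[0,0,0],0.2],[[0,0,-10],[0,0,0],0.2],[[0,0,-10],[0,0,0],0.2],[[0,0,-10],[0,0,0],0.2],[[0,0,-10],[0,0,0],0.2]]'
python3 -m jog '[[[0,0,20],[0,0,0],0.2],[[0,0,38],[0,0,0],0.2],[[0,0,38],[0,0,0],0.2],[[0,0,38],[0,0,0],0.2]]'
python3 -m jog '[[[0,0,0],[0,0,0],1],[[0,0,0],[0,0,0],1],[[0,0,0],[0,0,0],1],[[0,0,0],[0,0,0],1],[[0,0,0],[0,0,0],1],[[0,0,0],[0,0,0],1],[[0,0,0],[0,0,0],1],[[0,0,0],[0,0,0],1],[[0,0,0],[0,0,0],1],[[0,0,0],[0,0,0],1],[[0,0,0],[0,0,0],1],[[0,0,0],[0,0,0],1]]'
```

```text
time_s: 6.18
position: [0.4664, -0.032, 0.0578]
tcp_rot: [[-0.068, 0.998, -0.0], [0.998, 0.068, 0.0], [0.0, -0.0, -1.0]]
force: [0.0, -0.0, -0.1]
opening: 0.76
time_s: 6.52
position: [0.4657, -0.0318, 0.0193]
tcp_rot: [[-0.067, 0.998, -0.002], [0.998, 0.067, 0.001], [0.001, -0.002, -1.0]]
force: [-0.2, 0.2, 0.5]
opening: 0.797
time_s: 7.52
position: [0.4665, -0.032, 0.0198]
tcp_rot: [[-0.068, 0.998, -0.0], [0.998, 0.068, -0.0], [-0.0, -0.0, -1.0]]
force: [-0.2, 0.2, 0.9]
opening: 0.205
```

Opening 0.205 means it holds the 18 mm grip, so the true fingertips sit about 30 mm above the reported TCP. The pin tip is 17 mm below the reported TCP. Now I'll lift and look at the holes.

```bash
python3 -m jog '[[[0,0,-20],[0,0,0],1],[[0,0,-50],[0,0,0],1],[[0,0,-85],[0,0,0],1],[[0,0,-85],[0,0,0],1]]'
python3 -m jog '[[[-275,37,0],[0,0,0],1],[[-275,37,0],[0,0,0],1],[[-275,37,0],[0,0,0],1],[[-275,37,0],[0,0,0],1],[[-275,37,0],[0,0,0],1],[[-275,37,0],[0,0,0],1],[[-275,37,0],[0,0,0],1],[[-275,37,0],[0,0,0],1],[[-275,37,0],[0,0,0],1],[[-275,37,0],[0,0,0],1]]'
python3 - <<'E'
from h import *
im,W,K=look('wrist'); np.savez('w4.npz',im=im,W=W,K=K); save(im,'w4')
s=bot.read_state()
print(s['position'],s['opening'],w2f(s['position']))
for n,p in {'pivot':(-.1,-.09,.066),'lock':(-.1463,-.1613,.022),'hole':(-.0575,-.1636,.04),'ls':(0,-.066,.01)}.items():
    print(n,proj(W,K,f2w([p]))[0]*1.4)
print('yellow',blobs(mask(im,[24,120,100],[34,255,255]),6))
E
```

```text
time_s: 7.85
position: [0.4702, -0.033, 0.1095]
tcp_rot: [[-0.068, 0.998, 0.01], [0.998, 0.068, -0.003], [-0.004, 0.01, -1.0]]
force: [1.2, -0.2, -0.5]
opening: 0.202
time_s: 8.68
position: [0.5206, -0.3024, 0.1037]
tcp_rot: [[-0.067, 0.998, -0.002], [0.998, 0.067, 0.003], [0.003, -0.002, -1.0]]
force: [0.6, -0.8, -0.7]
opening: 0.205
[ 0.52075356 -0.30184801  0.10393573] 0.20463405135683654 [[-0.06079788 -0.21435159  0.10393573]]
pivot [315.78838373  73.75162083]
lock [261.6295073  210.09126528]
hole [400.51396824 217.77878771]
ls [497.06478333  47.43377112]
yellow [(3163, [525.4, 143.3], [481, 108, 79, 83]), (377, [352.2, 26.2], [318, 18, 78, 12]), (188, [188.6, 152.6], [178, 139, 26, 27]), (93, [404.1, 22.1], [399, 17, 11, 11])]
```

View pics/w4.png

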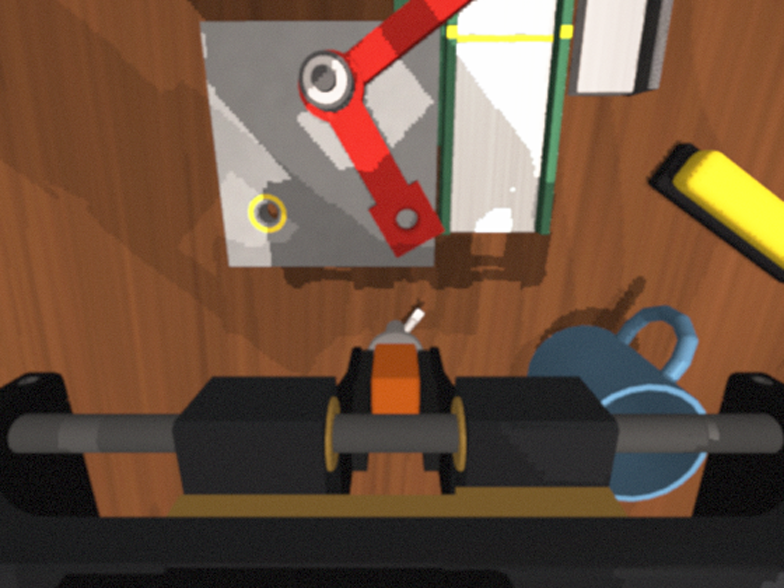

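The wrist view shows the pin held (grip cols 372–419, tip near (396,325)), the lever hole at (406,218), the lock ring at (264,214) and the post at (327,80).

Run:
```python
from h import *
d=np.load('w4.npz');im,W,K=d['im'],d['W'],d['K']; M=INF['wrist']['mount']
print('tip',proj(M,K,[[0,0,.017],[.005,0,.017]])*1.4,'collar front',proj(M,K,[[.013,0,-.021]])*1.4, 'grip front', proj(M,K,[[.009,-.009,-.023],[.009,.009,-.023],[.009,-.009,-.057]])*1.4)
# refine hole: grey pixels within red
h=hsv(im)[140:172,270:312]; r=((h[...,0]<8)|(h[...,0]>172))&(h[...,1]>120); 
m=(~r).astype(np.uint8)[8:26,8:32]*255; bl=blobs(m,5); print(bl)
hc=None
P={'hole':(np.array([290,156.]),.04),'lock':(np.array([188.6,152.6]),.022),'pivot':(np.array([327,80])/1.4,.066)}
for b in bl[:3]: print(np.array(b[1])+[278,148])
for n,(q,z) in P.items():
    p=cast(W,K,q,z)[0]; print(n,p.round(4),w2f(p).round(4))
save(im,'w4c',(230,210,330,270),6)
```

```text
tip [[394.17136819 325.67565274]
 [394.17141757 316.9090794 ]] collar front [[393.98052848 330.1191444 ]] grip front [[373.51663831 340.27000644]
 [414.4234859  340.29949731]
 [369.05925045 377.77090476]]
[(167, [12.0, 7.7], [5, 1, 15, 14])]
[290.  155.7]
hole [ 0.5241 -0.2511  0.04  ] [[-0.0542 -0.164   0.04  ]]
lock [ 0.4335 -0.2566  0.022 ] [[-0.145  -0.1635  0.022 ]]
pivot [ 0.4791 -0.1827  0.066 ] [[-0.0946 -0.0928  0.066 ]]
```

View pics/w4c.png

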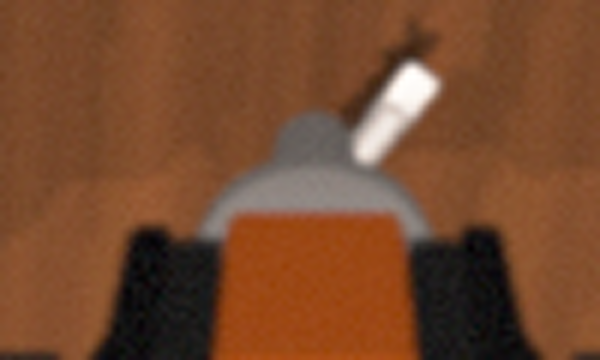

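Run:
```python
from h import *
d=np.load('w4.npz');W,K=d['W'],d['K']; b=np.array([1.4,1.4])
w=[cast(W,K,np.array(q)-b,z)[0] for q,z in (((290,155.7),.04),((188.6,152.6),.022),((233.6,57.1),.066))]
m=np.array([(-.0575,-.1636),(-.1463,-.1613),(-.1,-.09)])
from scipy.optimize import least_squares
def f(p): c,s=np.cos(p[2]),np.sin(p[2]); return (np.c_[p[0]+c*m[:,0]-s*m[:,1],p[1]+s*m[:,0]+c*m[:,1]]-np.array(w)[:,:2]).ravel()
r=least_squares(f,[.5675,-.084,.065]); print(r.x,(r.fun*1000).round(1),np.round(w,4))
json.dump([*r.x,-.066],open('feeder.json','w'))
print('hole',f2w([(-.0575,-.1636)]),go([w[0][0],w[0][1],.103]))
```

```text
[ 0.5711594  -0.08533151  0.05558961] [ 0.1 -2.1  1.8  0.9 -1.8  1.1] [[ 0.5228 -0.2498  0.04  ]
 [ 0.4322 -0.2555  0.022 ]
 [ 0.4782 -0.1819  0.066 ]]
hole [[ 0.52283799 -0.25187356]] shift [51.8, 5.6, 1.1]
```

```bash
python3 -m jog '[[[26,5,0],[0,0,0],1],[[51,5,20],[0,0,0],1],[[51,5,38],[0,0,0],1],[[51,5,38],[0,0,0],1],[[51,5,38],[0,0,0],1]]'
python3 - <<'E'
from h import *
im,W,K=look('wrist'); np.savez('w5.npz',im=im,W=W,K=K); save(im,'w5',(200,150,380,280),4)
s=bot.read_state();print(s['position'],s['force'],go([.5229,-.250,.065],.0556))
E
```

```text
time_s: 9.15
position: [0.5228, -0.2506, 0.0663]
tcp_rot: [[-0.07, 0.998, -0.002], [0.998, 0.07, 0.001], [0.002, -0.002, -1.0]]
force: [-0.8, -0.9, -0.2]
opening: 0.2
[ 0.52378322 -0.25200618  0.06723149] [ 0.50681676 -0.5420454  -0.97529511] shift [2.1, -0.7, 2.2] turn [0.0, 0.0, 0.8]
```

View pics/w5.png

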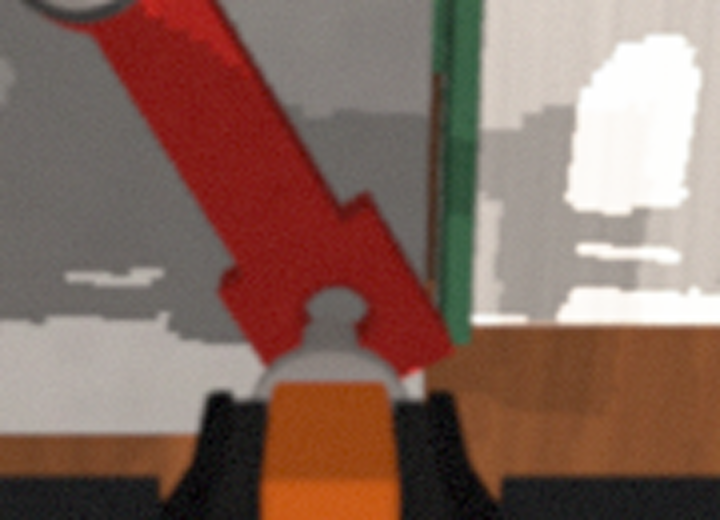

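The hole centre is at crop (336,316) and the pin axis lands at (331,316), so I need 1 mm to the right. Lowering.

```bash
python3 -m jog '[[[0,1,5],[0,0,0],1],[[0,1,12],[0,0,0],1],[[0,1,18],[0,0,0],1],[[0,1,25],[0,0,0],1],[[0,1,25],[0,0,0],1],[[0,1,25],[0,0,0],1]]'
python3 - <<'E'
from h import *
for i in range(2): look('top')
s=bot.read_state();print(s['position'],s['force'],s['opening'])
E
```

```text
time_s: 9.7
position: [0.524, -0.2525, 0.0411]
tcp_rot: [[-0.067, 0.998, -0.001], [0.998, 0.067, 0.001], [0.001, -0.001, -1.0]]
force: [-0.6, -0.5, 0.9]
opening: 0.198
[ 0.52451173 -0.25277194  0.04175657] [ 0.64723808 -0.52635481 -1.08195308] 0.20380418275001858
```

Run:
```python
from h import *
d=np.load('w1.npz');im,W,K=d['im'],d['W'],d['K']; g=mask(im,[60,80,40],[90,255,255])
a=[];b=[]
for row in range(60,215,5):
    x=np.where(g[row])[0]; x=np.split(x,np.where(np.diff(x)>3)[0]+1)[-1]; a.append((x[-1]+.5,row)); b.append((x[0]-.5,row))
for e in(a,b):
    p=cast(W,K,e,.024); q=np.polyfit(p[:,1],p[:,0],1); print(-np.arctan(q[0]), np.polyval(q,-.0), np.std(p[:,0]-np.polyval(q,p[:,1])))
d=np.load('w4.npz');im,W,K=d['im'],d['W'],d['K']
h=hsv(im)[20:180,140:320]; m=((h[...,1]<60)).astype(np.uint8)*255
c,_=cv2.findContours(m,0,2); c=max(c,key=cv2.contourArea); print(cv2.minAreaRect(cast(W,K,c[:,0]+[140,20],.022)[:,:2].astype(np.float32)*1000))
```

```text
0.06893609557387748 0.5985623081266369 0.00032485497826409415
0.07202833358509064 0.5908933889148723 0.00033603704737034096
((457.712158203125, -214.6887664794922), (108.26280975341797, 128.51708984375), 3.916719436645508)
```

Yaw from the fences and plate is about 0.069 rad, so the tool is aligned with the feeder (tool x = feeder y, tool y = feeder x). Next I'll swing the arm along the arc.

```bash
python3 -m jog '[[[-2,-3.7,0],[0,0,0],1],[[-3.9,-7.6,0],[0,0,0],1],[[-5.5,-11.5,0],[0,0,0],1],[[-7,-15.5,0],[0,0,0],1],[[-8.2,-19.5,0],[0,0,0],1],[[-9.3,-23.6,0],[0,0,0],1],[[-10.1,-27.8,0],[0,0,0],1],[[-10.7,-32,0],[0,0,0],1],[[-11.2,-36.2,0],[0,0,0],1],[[-11.4,-40.5,0],[0,0,0],1],[[-11.4,-44.7,0],[0,0,0],1]]'
python3 -m jog '[[[0.3,-4.3,0],[0,0,0],1],[[0.7,-8.5,0],[0,0,0],1],[[1.3,-12.7,0],[0,0,0],1],[[2.2,-16.9,0],[0,0,0],1],[[3.2,-21,0],[0,0,0],1],[[4.5,-25,0],[0,0,0],1],[[6,-29,0],[0,0,0],1],[[7.6,-32.9,0],[0,0,0],1],[[9.5,-36.8,0],[0,0,0],1],[[11.5,-40.5,0],[0,0,0],1],[[13.7,-44.1,0],[0,0,0],1],[[13.7,-44.1,0],[0,0,0],1]]'
python3 - <<'E'
from h import *
im,W,K=look('wrist'); np.savez('w6.npz',im=im,W=W,K=K); save(im,'w6',(200,150,380,280),4)
s=bot.read_state();print(s['position'],s['force'],s['opening'])
E
```

```text
time_s: 10.72
position: [0.4834, -0.2668, 0.0425]
tcp_rot: [[-0.065, 0.998, 0.006], [0.998, 0.065, -0.0], [-0.001, 0.006, -1.0]]
force: [7.7, 5.0, -1.4]
opening: 0.202
time_s: 11.72
position: [0.4396, -0.2586, 0.0431]
tcp_rot: [[-0.066, 0.998, 0.009], [0.998, 0.066, -0.006], [-0.006, 0.009, -1.0]]
force: [5.9, 0.1, -0.7]
opening: 0.201
[ 0.43958615 -0.25872675  0.0431421 ] [ 6.06607865  0.14839987 -1.05432616] 0.206096087763613
```

View pics/w6.png

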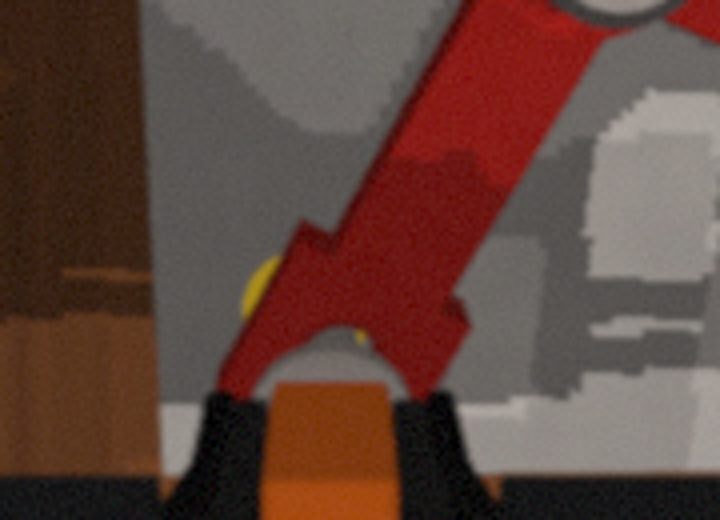

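The ring centre is near crop (305,308) while the pin axis is at (331,326), so about 5 mm of swing is left along the arc.

```bash
python3 -m jog '[[[1,-2.3,0],[0,0,0],1],[[2.2,-4.8,0],[0,0,0],1],[[2.2,-4.8,0],[0,0,0],1],[[2.2,-4.8,0],[0,0,0],1]]'
python3 - <<'E'
from h import *
im,W,K=look('wrist'); np.savez('w7.npz',im=im,W=W,K=K); save(im,'w7',(200,150,380,280),4)
s=bot.read_state();print(s['position'],s['force'],s['opening'])
E
```

```text
time_s: 12.1
position: [0.4349, -0.2567, 0.0432]
tcp_rot: [[-0.065, 0.998, 0.009], [0.998, 0.065, -0.005], [-0.006, 0.009, -1.0]]
force: [7.8, 1.4, -0.1]
opening: 0.205
[ 0.43494737 -0.25673785  0.04318863] [ 6.94455116  1.03933524 -1.29380047] 0.2046053453824783
```

View pics/w7.png

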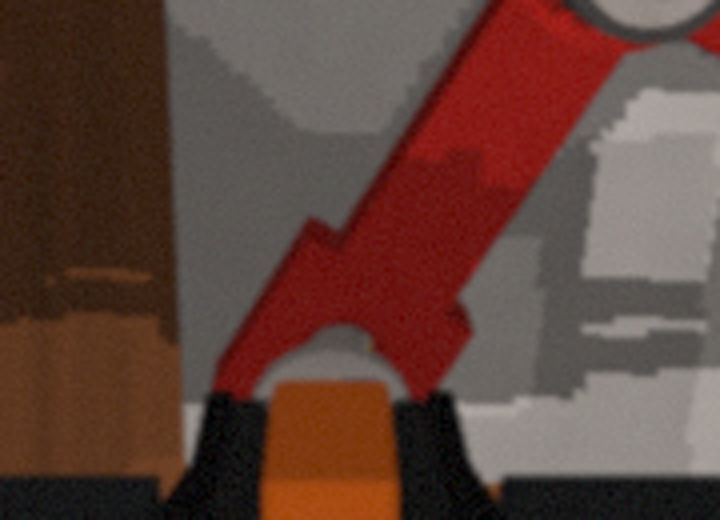

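```bash
python3 -m jog '[[[0,-0.5,2],[0,0,0],1],[[0,-0.5,4],[0,0,0],1],[[0,-0.5,6],[0,0,0],1],[[0,-0.5,6],[0,0,0],1]]'
```

```text
time_s: 12.48
position: [0.4346, -0.2571, 0.0373]
tcp_rot: [[-0.066, 0.998, 0.009], [0.998, 0.066, -0.006], [-0.006, 0.009, -1.0]]
force: [7.3, 1.1, -0.6]
opening: 0.205
```

```bash
python3 -m jog '[[[0,0,2],[0,0,0],1],[[0,0,4],[0,0,0],1],[[0,0,6],[0,0,0],1],[[0,0,6],[0,0,0],1]]'
```

```text
time_s: 12.82
position: [0.4346, -0.2571, 0.0313]
tcp_rot: [[-0.066, 0.998, 0.009], [0.998, 0.066, -0.006], [-0.006, 0.009, -1.0]]
force: [6.9, 1.8, 0.2]
opening: 0.206
```

Entering the lock hole freely; go home.

```bash
python3 -m jog '[[[0,0,3],[0,0,0],1],[[0,0,6],[0,0,0],1],[[0,0,8],[0,0,0],1],[[0,0,9],[0,0,0],1],[[0,0,9],[0,0,0],1]]'
python3 -m jog '[[[0,0,0],[0,0,0],0.5],[[0,0,0],[0,0,0],0.5],[[0,0,0],[0,0,0],0.5],[[0,0,0],[0,0,0],0.5],[[0,0,0],[0,0,0],0.5],[[0,0,0],[0,0,0],0.5]]'
```

```text
time_s: 13.23
position: [0.4345, -0.257, 0.0223]
tcp_rot: [[-0.066, 0.998, 0.009], [0.998, 0.066, -0.006], [-0.006, 0.008, -1.0]]
force: [8.6, 2.2, 1.4]
opening: 0.205
time_s: 13.73
position: [0.4291, -0.2536, 0.0205]
tcp_rot: [[-0.067, 0.998, -0.002], [0.998, 0.067, 0.002], [0.002, -0.002, -1.0]]
force: [0.1, 0.5, -0.8]
opening: 0.486
```

```bash
python3 -m jog '[[[0,0,-40],[0,0,0],0.2],[[0,0,-80],[0,0,0],0.2],[[0,0,-115],[0,0,0],0.2],[[0,0,-115],[0,0,0],0.2]]'
python3 - <<'E'
from h import *
im,W,K=look('wrist'); np.savez('w8.npz',im=im,W=W,K=K)
print(bot.read_state()['position'])
t,Wt,Kt=look('top'); s,Ws,Ks=look('side')
o=mask(im,[6,170,100],[20,255,255]); bl=blobs(o,40)[:3]; print(bl)
for I,w,k in((t,Wt,Kt),(s,Ws,Ks)):
    u=proj(w,k,[[.434,-.257,.06]])[0].astype(int); c=I[u[1]-25:u[1]+25,u[0]-25:u[0]+25]; 
    for b in blobs(mask(c,[6,160,100],[20,255,255]),8): print(b, u-25+np.array(b[1]), proj(w,k,[[.434,-.257,.061],[.434,-.257,.078],[.434,-.257,.044]]).round(1).tolist())
r=mask(t,[0,150,120],[4,255,255])|mask(t,[174,150,120],[180,255,255]); print([b for b in blobs(r,20)])
save(np.hstack([t[180:270,330:430],s[200:350,180:330][30:120,:100]]),'chk',None,4)
E
```

```text
time_s: 14.07
position: [0.4332, -0.2571, 0.1412]
tcp_rot: [[-0.068, 0.998, 0.008], [0.998, 0.068, -0.008], [-0.008, 0.007, -1.0]]
force: [0.8, -0.8, -0.5]
opening: 0.718
[ 0.43187032 -0.2560084   0.13885999]
[(12167, [61.1, 146.0], [0, 0, 155, 290]), (1380, [546.0, 97.6], [521, 19, 39, 141]), (1085, [141.9, 32.7], [120, 0, 54, 84])]
(56, [27.4, 23.6], [22, 20, 11, 8]) [402.4 240.6] [[400.9, 242.3], [402.8, 242.5], [399.1, 242.2]]
(165, [27.8, 25.0], [23, 17, 11, 17]) [249.8 300. ] [[247.1, 299.8], [246.8, 293.1], [247.5, 306.4]]
(25, [13.2, 5.4], [9, 3, 10, 6]) [235.2 280.4] [[247.1, 299.8], [246.8, 293.1], [247.5, 306.4]]
(20, [1.8, 14.7], [0, 11, 5, 8]) [223.8 289.7] [[247.1, 299.8], [246.8, 293.1], [247.5, 306.4]]
[(231, [265.2, 257.0], [262, 237, 7, 43]), (185, [376.4, 208.3], [365, 193, 20, 33]), (72, [380.3, 232.6], [374, 228, 12, 11]), (21, [104.8, 240.2], [102, 238, 6, 5])]
```

View pics/chk.png

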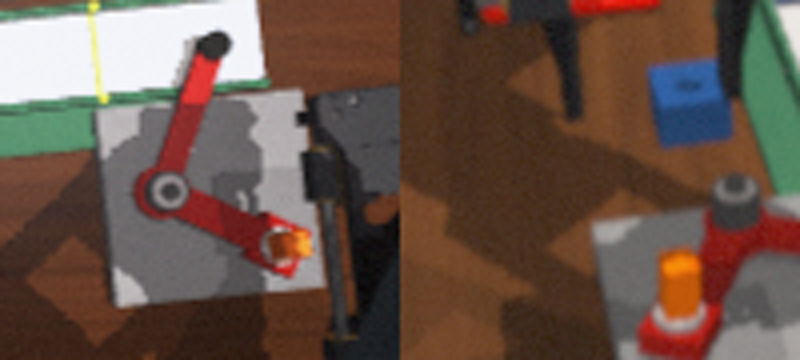

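The arm is pinned: the pin stands upright with its collar on the arm, and the roller is out of the row area. On to the cartons.

```bash
python3 -m jog '[[[40,8,-60],[0,0,0],0],[[80,16,-60],[0,0,0],0],[[471,90,-60],[0,0,0],0],[[471,90,-60],[0,0,0],0],[[471,90,-60],[0,0,0],0],[[471,90,-60],[0,0,0],0],[[471,90,-60],[0,0,0],0],[[471,90,-60],[0,0,0],0],[[471,90,-60],[0,0,0],0],[[471,90,-60],[0,0,0],0],[[471,90,-60],[0,0,0],0],[[471,90,-60],[0,0,0],0]]'
python3 -m jog '[[[0,0,0],[0,0,0],0],[[0,0,0],[0,0,0],0],[[0,0,0],[0,0,0],0],[[0,0,0],[0,0,0],0]]'
python3 - <<'E'
from h import *
im,W,K=look('wrist'); np.savez('w9.npz',im=im,W=W,K=K); save(im,'w9'); print(bot.read_state()['position'])
E
```

```text
time_s: 15.22
position: [0.4861, 0.2218, 0.1934]
tcp_rot: [[-0.068, 0.998, -0.005], [0.998, 0.068, -0.001], [-0.001, -0.005, -1.0]]
force: [0.2, -0.9, 0.5]
opening: 0.996
time_s: 15.55
position: [0.487, 0.2187, 0.1945]
tcp_rot: [[-0.066, 0.998, -0.003], [0.998, 0.066, -0.001], [-0.001, -0.003, -1.0]]
force: [-0.6, -0.1, -0.4]
opening: 1.001
[0.48742443 0.21852881 0.1948885 ]
```

View pics/w9.png

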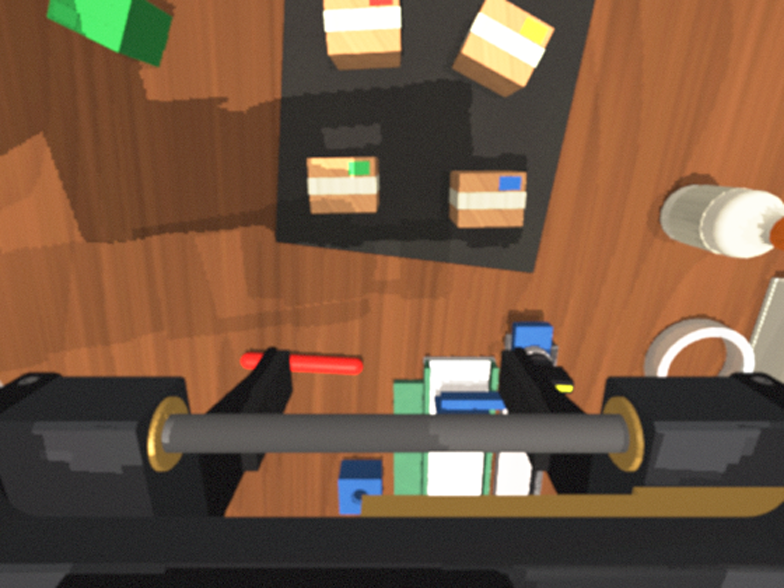

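The four cartons have band centres at about (342,186) green, (488,198) blue, (363,20) red and (505,38) yellow; yellow is rotated about 30°. Now to measure them.

```bash
cat > cart.py <<'E'
from h import *
def cartons(im,W,K,zt=.059,ymax=None):
    out=[]
    h=hsv(im); m=cv2.inRange(h,np.array([0,0,130]),np.array([40,75,255]))
    if ymax: m[ymax:]=0
    n,l,st,c=cv2.connectedComponentsWithStats(m)
    for i in range(1,n):
        if st[i,4]<60: continue
        ys,xs=np.where(l==i); p=cast(W,K,np.c_[xs,ys],zt)[:,:2]
        (cx,cy),(a,b),t=cv2.minAreaRect((p*1000).astype(np.float32))
        if a<b: a,b,t=b,a,t+90
        if not(38<a<70 and 6<b<26): continue
        t=(t+90)%180-90
        out.append((round(cx/1000,4),round(cy/1000,4),round(a),round(b),round(t,1),(c[i]*1.4).round().tolist()))
    return out
E
python3 - <<'E'
from cart import *
d=np.load('w9.npz'); 
for c in cartons(d['im'],d['W'],d['K'],ymax=175): print(c)
t=np.load('top0.npy');Wt=np.linalg.inv(INF['top']['camera_from_world'])
for c in cartons(t,Wt,INF['top']['intrinsics']): print('top',c)
W,K=d['W'],d['K']
for z,n,q in((.0525,'stopface top',(470,395)),(.0785,'knob',(540,350))): p=cast(W,K,np.array(q)/1.4,z)[0]; print(n,p,w2f(p))
E
```

```text
(0.4529, 0.3913, 53, 14, 6.1, [362.0, 18.0])
(0.5523, 0.3854, 53, 14, -21.9, [507.0, 39.0])
(0.4428, 0.282, 52, 12, 3.8, [342.0, 185.0])
(0.5534, 0.2791, 57, 13, 2.7, [489.0, 199.0])
top (0.5539, 0.2783, 51, 15, 4.6, [278.0, 284.0])
top (0.5512, 0.3838, 52, 12, -21.4, [222.0, 288.0])
top (0.4528, 0.3898, 52, 13, 6.5, [220.0, 340.0])
top (0.4419, 0.2804, 51, 13, 6.1, [277.0, 343.0])
stopface top [0.56153666 0.10721541 0.0525    ] [[0.00109022 0.19278415 0.0525    ]]
knob [0.60610598 0.16647276 0.0785    ] [[0.0488831  0.24947365 0.0785    ]]
```

```bash
echo '[0.5697,-0.0857,0.069,-0.065]' > feeder.json
python3 -m jog '[[[30,40,30],[0,0,0],0],[[56,70,70],[0,0,0],0],[[56,70,105],[0,0,0],0],[[56,70,105],[0,0,0],0],[[56,70,145],[0,0,0],0],[[56,70,175],[0,0,0],0],[[56,70,193],[0,0,0],0],[[56,70,193],[0,0,0],0]]'
python3 -m jog '[[[0,0,0],[0,0,0],1],[[0,0,0],[0,0,0],1],[[0,0,0],[0,0,0],1],[[0,0,0],[0,0,0],1],[[0,0,0],[0,0,0],1],[[0,0,0],[0,0,0],1],[[0,0,0],[0,0,0],1],[[0,0,0],[0,0,0],1]]'
python3 -m jog '[[[0,0,-30],[0,0,0],1],[[0,0,-60],[0,0,0],1],[[0,0,-100],[0,0,0],1],[[0,0,-100],[0,0,0],1]]'
python3 - <<'E'
from h import *
print(go([*f2w([(0,-.043,0)])[0][:2],.085],.069), go([*f2w([(0,-.16,0)])[0][:2],.14],.069))
E
```

```text
time_s: 16.27
position: [0.5507, 0.2777, -0.0018]
tcp_rot: [[-0.065, 0.998, -0.01], [0.998, 0.065, -0.003], [-0.002, -0.01, -1.0]]
force: [-0.8, -1.2, -0.5]
opening: 0.999
time_s: 16.93
position: [0.5546, 0.281, 0.0036]
tcp_rot: [[-0.068, 0.998, 0.001], [0.998, 0.068, 0.0], [0.0, 0.001, -1.0]]
force: [-0.3, -0.1, 4.8]
opening: 0.57
time_s: 17.27
position: [0.5593, 0.2827, 0.11]
tcp_rot: [[-0.068, 0.998, 0.013], [0.998, 0.068, 0.004], [0.003, 0.014, -1.0]]
force: [0.6, -0.4, -0.5]
opening: 0.571
shift [-411.3, -14.9, 23.5] turn [0.8, -0.2, -0.1] shift [-528.2, -14.0, -31.9] turn [0.8, -0.2, -0.1]
```

Run:
```python
from h import *
d=np.load('w4.npz');im,W,K=d['im'],d['W'],d['K']; g=mask(im,[55,80,30],[92,255,255]); b=np.array([1.4,1.4])
for row in range(30,160,16):
    x=np.where(g[row,280:420])[0]+280; s=np.split(x,np.where(np.diff(x)>3)[0]+1); s=[q for q in s if len(q)>2]
    e=[(q[0]-.5,row) for q in s]+[(q[-1]+.5,row) for q in s]
    p=w2f(cast(W,K,np.array(e)-b,.024)+[.0015,-.0028,0]); print(row,[q[[0,-1]].tolist() for q in s],(p[:,0]*1000).round(1))
y=cast(W,K,np.array([[352.2,26.5]])-b,.01)+[.0015,-.0028,0]; print(w2f(y))
y=cast(W,K,np.array([[404.1,22.1]])-b,.024)+[.0015,-.0028,0]; print(w2f(y))
```

```text
30 [[315, 324], [396, 405]] [-37.6  26.8 -29.6  34.8]
46 [[315, 324], [395, 404]] [-37.2  27.3 -29.2  35.3]
62 [[315, 323], [393, 402]] [-36.9  26.9 -29.5  35.1]
78 [[314, 322], [391, 400]] [-37.3  26.5 -29.9  34.8]
94 [[314, 322], [390, 398]] [-37.   27.  -29.4  34.5]
110 [[316, 321], [388, 397]] [-34.9  26.6 -29.8  35.1]
126 [[315, 321], [387, 395]] [-35.4  27.  -29.3  34.8]
142 [[314, 320], [385, 393]] [-35.9  26.6 -29.7  34.5]
158 [[316, 319], [384, 391]] [-33.7  27.1 -30.1  34.3]
[[-0.00502968 -0.06055874  0.01      ]]
[[ 0.03300642 -0.06095897  0.024     ]]
```

```bash
python3 -m jog '[[[-406,-10,0],[0,0,0],1],[[-406,-10,0],[0,0,0],1],[[-406,-10,0],[0,0,0],1],[[-406,-10,0],[0,0,0],1],[[-406,-10,0],[0,0,0],1],[[-406,-10,0],[0,0,0],1],[[-406,-10,0],[0,0,0],1],[[-406,-10,0],[0,0,0],1],[[-406,-10,0],[0,0,0],1],[[-406,-10,0],[0,0,0],1],[[-406,-10,0],[0,0,0],1],[[-406,-10,0],[0,0,0],1]]'
python3 - <<'E'
from h import *
print(bot.read_state()['opening'],go([*f2w([(0,-.039,0)])[0][:2],.010],.069))
im,W,K=look('wrist'); np.savez('w10.npz',im=im,W=W,K=K)
E
```

```text
time_s: 18.27
position: [0.5716, -0.127, 0.1025]
tcp_rot: [[-0.064, 0.998, 0.0], [0.998, 0.064, 0.0], [0.0, 0.0, -1.0]]
force: [-0.5, 0.1, -0.1]
opening: 0.57
0.5695441339752625 shift [2.3, 0.9, 92.5] turn [0.0, -0.0, -0.3]
```

```bash
python3 -m jog '[[[2,1,35],[0,0,-0.3],1],[[2,1,65],[0,0,-0.3],1],[[2,1,80],[0,0,-0.3],1],[[2,1,87],[0,0,-0.3],1],[[2,1,92],[0,0,-0.3],1],[[2,1,92],[0,0,-0.3],1]]'
python3 -m jog '[[[0,0,0],[0,0,0],0.3],[[0,0,0],[0,0,0],0.3],[[0,0,0],[0,0,0],0.3],[[0,0,0],[0,0,0],0.3],[[0,0,-40],[0,0,0],0.3],[[0,0,-80],[0,0,0],0.2],[[0,0,-120],[0,0,0],0],[[0,0,-150],[0,0,0],0]]'
python3 - <<'E'
from h import *
print(go([.4424,.2814,.10],.08))
im,W,K=look('wrist'); np.savez('w11.npz',im=im,W=W,K=K)
E
```

```text
time_s: 18.82
position: [0.5723, -0.1215, 0.0106]
tcp_rot: [[-0.074, 0.997, -0.001], [0.997, 0.074, 0.001], [0.001, -0.001, -1.0]]
force: [-1.5, -0.3, -0.5]
opening: 0.574
time_s: 19.48
position: [0.5735, -0.1234, 0.1642]
tcp_rot: [[-0.072, 0.997, 0.003], [0.997, 0.072, -0.001], [-0.002, 0.003, -1.0]]
force: [0.8, -1.0, -0.3]
opening: 0.847
shift [413.4, -101.6, 63.2] turn [0.2, 0.1, -0.4]
```

```bash
python3 -m jog '[[[413,-101,40],[0,0,0],0],[[413,-101,40],[0,0,0],0],[[413,-101,40],[0,0,0],0],[[413,-101,40],[0,0,0],0],[[413,-101,40],[0,0,0],0],[[413,-101,40],[0,0,0],0],[[413,-101,40],[0,0,0],0],[[413,-101,40],[0,0,0],0],[[413,-101,40],[0,0,0],0],[[413,-101,40],[0,0,0],0],[[413,-101,40],[0,0,0],0],[[413,-101,40],[0,0,0],0]]'
python3 - <<'E'
from cart import *
im,W,K=look('wrist'); np.savez('w12.npz',im=im,W=W,K=K)
for c in cartons(im,W,K): print(c)
print(go([.4424,.2814,.002],.08))
d=np.load('w11.npz')
for c in cartons(d['im'],d['W'],d['K'],.065): print(c,w2f([(c[0],c[1],0)]))
E
```

```text
time_s: 20.53
position: [0.4402, 0.2841, 0.1206]
tcp_rot: [[-0.078, 0.997, -0.0], [0.997, 0.078, 0.0], [0.0, -0.0, -1.0]]
force: [0.7, -0.4, -0.7]
opening: 0.998
(0.4532, 0.3912, 52, 13, 6.3, [433.0, 120.0])
(0.6812, 0.2849, 47, 20, -70.2, [769.0, 321.0])
(0.443, 0.2757, 52, 25, 4.5, [401.0, 309.0])
shift [-1.1, 1.1, 118.8] turn [0.0, 0.0, -0.2]
(0.5737, -0.1244, 51, 13, 4.1, [393.0, 285.0]) [[ 0.0013223  -0.03888369  0.        ]]
```

```bash
python3 -m jog '[[[-2,2,40],[0,0,0],0],[[-2,2,80],[0,0,0],0],[[-2,2,110],[0,0,0],0],[[-2,2,118],[0,0,0],0],[[-2,2,118],[0,0,0],0]]'
python3 -m jog '[[[0,0,0],[0,0,0],1],[[0,0,0],[0,0,0],1],[[0,0,0],[0,0,0],1],[[0,0,0],[0,0,0],1],[[0,0,0],[0,0,0],1],[[0,0,0],[0,0,0],1],[[0,0,0],[0,0,0],1],[[0,0,0],[0,0,0],1]]'
python3 - <<'E'
from h import *
print(go([*f2w([(-0.0005,.0035,0)])[0][:2],.104],.069))
E
python3 -m jog '[[[0,0,-30],[0,0,0],1],[[0,0,-60],[0,0,0],1],[[0,0,-100],[0,0,0],1],[[0,0,-100],[0,0,0],1]]'
```

```text
time_s: 21.0
position: [0.4431, 0.2775, 0.001]
tcp_rot: [[-0.07, 0.998, -0.005], [0.998, 0.07, -0.002], [-0.002, -0.005, -1.0]]
force: [0.8, -0.2, -0.2]
opening: 0.999
time_s: 21.67
position: [0.4441, 0.28, 0.0034]
tcp_rot: [[-0.073, 0.997, 0.001], [0.997, 0.073, 0.0], [0.0, 0.001, -1.0]]
force: [-0.8, 0.4, 5.4]
opening: 0.572
shift [-370.4, 98.2, -100.6] turn [0.0, -0.0, 0.2]
time_s: 22.0
position: [0.4483, 0.2818, 0.1087]
tcp_rot: [[-0.073, 0.997, 0.012], [0.997, 0.073, 0.004], [0.004, 0.012, -1.0]]
force: [0.3, 0.2, -0.1]
opening: 0.569
```

```bash
python3 -m jog '[[[-370,98,0],[0,0,0.2],1],[[-370,98,0],[0,0,0.2],1],[[-370,98,0],[0,0,0.2],1],[[-370,98,0],[0,0,0.2],1],[[-370,98,0],[0,0,0.2],1],[[-370,98,0],[0,0,0.2],1],[[-370,98,0],[0,0,0.2],1],[[-370,98,0],[0,0,0.2],1],[[-370,98,0],[0,0,0.2],1],[[-370,98,0],[0,0,0.2],1],[[-370,98,0],[0,0,0.2],1],[[-370,98,0],[0,0,0.2],1]]'
python3 - <<'E'
from h import *
look('top');look('top')
print(bot.read_state()['opening'],go([*f2w([(-.0005,.0032,0)])[0][:2],.010],.069))
E
```

```text
time_s: 23.0
position: [0.5674, -0.0818, 0.1021]
tcp_rot: [[-0.068, 0.998, -0.002], [0.998, 0.068, 0.001], [0.001, -0.002, -1.0]]
force: [-0.9, 0.5, -0.6]
opening: 0.573
0.5730226350301434 shift [-2.7, 2.1, 92.2] turn [-0.1, -0.1, 0.1]
```

```bash
python3 -m jog '[[[-1.5,1.5,35],[0,0,0],1],[[-1.5,1.5,65],[0,0,0],1],[[-1.5,1.5,80],[0,0,0],1],[[-1.5,1.5,87],[0,0,0],1],[[-1.5,1.5,92],[0,0,0],1],[[-1.5,1.5,92],[0,0,0],1]]'
python3 -m jog '[[[0,0,0],[0,0,0],0.3],[[0,0,0],[0,0,0],0.3],[[0,0,0],[0,0,0],0.3],[[0,0,0],[0,0,0],0.3],[[0,0,-40],[0,0,0],0.3],[[0,0,-80],[0,0,0],0.2],[[0,0,-120],[0,0,0],0],[[0,0,-150],[0,0,0],0],[[0,0,-150],[0,0,0],0]]'
python3 - <<'E'
from cart import *
im,W,K=look('wrist'); np.savez('w13.npz',im=im,W=W,K=K)
for c in cartons(im,W,K,.065): print(c,w2f([(c[0],c[1],0)]))
print(go([.4529,.3906,.12],np.radians(6.2)))
t,Wt,Kt=look('top')
for c in cartons(t,Wt,Kt): print('top',c)
E
```

```text
time_s: 23.6
position: [0.5697, -0.0822, 0.0105]
tcp_rot: [[-0.071, 0.997, -0.001], [0.997, 0.071, 0.0], [0.0, -0.001, -1.0]]
force: [0.4, -0.1, -0.6]
opening: 0.572
time_s: 24.35
position: [0.575, -0.0851, 0.1683]
tcp_rot: [[-0.069, 0.998, 0.014], [0.998, 0.069, -0.005], [-0.006, 0.014, -1.0]]
force: [0.6, -0.1, 0.6]
opening: 0.921
(0.5589, 0.0853, 49, 7, 4.2, [366.0, 4.0]) [[0.00101534 0.1713377  0.        ]]
(0.5706, -0.0812, 51, 13, 2.6, [387.0, 275.0]) [[0.00120811 0.00442724 0.        ]]
(0.5736, -0.1236, 52, 15, 3.7, [387.0, 331.0]) [[ 0.00127769 -0.0380787   0.        ]]
(0.5162, -0.2435, 63, 13, 3.4, [310.0, 459.0]) [[-0.06425226 -0.15373593  0.        ]]
(0.534, -0.2874, 39, 7, 57.3, [330.0, 501.0]) [[-0.04952131 -0.1987587   0.        ]]
shift [482.5, -87.4, 42.6] turn [0.5, 0.2, -2.2]
top (0.5512, 0.3837, 52, 12, -21.9, [222.0, 288.0])
top (0.4528, 0.3898, 52, 13, 6.5, [220.0, 340.0])
```

```bash
python3 -m jog '[[[482,-87,40],[0,0,-2],0],[[482,-87,40],[0,0,-2],0],[[482,-87,40],[0,0,-2],0],[[482,-87,40],[0,0,-2],0],[[482,-87,40],[0,0,-2],0],[[482,-87,40],[0,0,-2],0],[[482,-87,40],[0,0,-2],0],[[482,-87,40],[0,0,-2],0],[[482,-87,40],[0,0,-2],0],[[482,-87,40],[0,0,-2],0],[[482,-87,40],[0,0,-2],0],[[482,-87,40],[0,0,-2],0]]'
python3 - <<'E'
from h import *
for i in range(6): look('top')
print(go([.4529,.3906,.002],np.radians(6.2)))
E
```

```text
time_s: 25.45
position: [0.4471, 0.3932, 0.1184]
tcp_rot: [[-0.105, 0.994, -0.004], [0.994, 0.105, -0.002], [-0.001, -0.004, -1.0]]
force: [0.3, -0.2, 0.2]
opening: 0.996
shift [0.7, 3.9, 117.6] turn [-0.1, 0.1, -0.3]
```

```bash
python3 -m jog '[[[1,4,40],[0,0,0],0],[[1,4,80],[0,0,0],0],[[1,4,110],[0,0,0],0],[[1,4,118],[0,0,0],0],[[1,4,118],[0,0,0],0]]'
python3 -m jog '[[[0,0,0],[0,0,0],1],[[0,0,0],[0,0,0],1],[[0,0,0],[0,0,0],1],[[0,0,0],[0,0,0],1],[[0,0,0],[0,0,0],1],[[0,0,0],[0,0,0],1],[[0,0,0],[0,0,0],1],[[0,0,0],[0,0,0],1]]'
python3 - <<'E'
from h import *
print(go([*f2w([(-0.0005,.0467,0)])[0][:2],.104],.069))
E
python3 -m jog '[[[0,0,-30],[0,0,0],1],[[0,0,-60],[0,0,0],1],[[0,0,-100],[0,0,0],1],[[0,0,-100],[0,0,0],1]]'
```

```text
time_s: 26.17
position: [0.4524, 0.39, 0.0003]
tcp_rot: [[-0.102, 0.995, -0.006], [0.995, 0.102, -0.003], [-0.003, -0.006, -1.0]]
force: [-0.5, 0.7, 1.0]
opening: 0.998
time_s: 26.83
position: [0.454, 0.393, 0.0034]
tcp_rot: [[-0.104, 0.995, 0.001], [0.995, 0.104, 0.0], [0.0, 0.001, -1.0]]
force: [-0.3, -0.2, 3.9]
opening: 0.569
shift [-441.5, 66.4, -100.7] turn [0.0, -0.0, 2.0]
time_s: 27.17
position: [0.4583, 0.3958, 0.1097]
tcp_rot: [[-0.104, 0.994, 0.012], [0.995, 0.104, 0.007], [0.006, 0.012, -1.0]]
force: [1.3, -0.8, 1.0]
opening: 0.573
```

```bash
python3 -m jog '[[[-439,66,0],[0,0,2],1],[[-439,66,0],[0,0,2],1],[[-439,66,0],[0,0,2],1],[[-439,66,0],[0,0,2],1],[[-439,66,0],[0,0,2],1],[[-439,66,0],[0,0,2],1],[[-439,66,0],[0,0,2],1],[[-439,66,0],[0,0,2],1],[[-439,66,0],[0,0,2],1],[[-439,66,0],[0,0,2],1],[[-439,66,0],[0,0,2],1],[[-439,66,0],[0,0,2],1]]'
python3 - <<'E'
from h import *
for i in range(6): look('top')
print(bot.read_state()['opening'],go([*f2w([(-.0005,.049,0)])[0][:2],.010],.069))
E
```

```text
time_s: 28.17
position: [0.5681, -0.0431, 0.1029]
tcp_rot: [[-0.064, 0.998, 0.004], [0.998, 0.064, -0.003], [-0.003, 0.004, -1.0]]
force: [0.4, -0.1, -0.4]
opening: 0.572
0.5716811625294799 shift [-1.6, 1.5, 92.6] turn [-0.1, -0.0, 0.1]
```

```bash
python3 -m jog '[[[0,1.5,35],[0,0,0],1],[[0,1.5,65],[0,0,0],1],[[0,1.5,80],[0,0,0],1],[[0,1.5,87],[0,0,0],1],[[0,1.5,92],[0,0,0],1],[[0,1.5,92],[0,0,0],1]]'
python3 -m jog '[[[0,0,0],[0,0,0],0.3],[[0,0,0],[0,0,0],0.3],[[0,0,0],[0,0,0],0.3],[[0,0,0],[0,0,0],0.3],[[0,0,-40],[0,0,0],0.3],[[0,0,-80],[0,0,0],0.2],[[0,0,-120],[0,0,0],0],[[0,0,-150],[0,0,0],0],[[0,0,-150],[0,0,0],0]]'
python3 - <<'E'
from cart import *
im,W,K=look('wrist'); np.savez('w14.npz',im=im,W=W,K=K)
for c in cartons(im,W,K,.065): print(c,w2f([(c[0],c[1],0)]))
print(go([.5518,.3846,.12],np.radians(-21.8)))
t,Wt,Kt=look('top')
for c in cartons(t,Wt,Kt): print('top',c)
E
```

```text
time_s: 28.97
position: [0.5665, -0.036, 0.0106]
tcp_rot: [[-0.071, 0.998, -0.0], [0.998, 0.071, 0.0], [0.0, -0.0, -1.0]]
force: [0.0, -0.2, -1.0]
opening: 0.575
time_s: 29.72
position: [0.5716, -0.0382, 0.1682]
tcp_rot: [[-0.069, 0.997, 0.014], [0.998, 0.069, -0.004], [-0.005, 0.014, -1.0]]
force: [0.7, -0.9, -0.5]
opening: 0.919
(0.5583, 0.096, 50, 25, 4.2, [384.0, 67.0]) [[0.00115448 0.18205361 0.        ]]
(0.5674, -0.0382, 51, 13, 2.6, [387.0, 281.0]) [[0.00098037 0.04754555 0.        ]]
(0.8691, -0.0754, 60, 16, -70.2, [776.0, 354.0]) [[ 0.2993977  -0.01036672  0.        ]]
(0.5701, -0.0816, 51, 14, 3.7, [387.0, 336.0]) [[0.00068172 0.00406267 0.        ]]
(0.5739, -0.1244, 51, 15, 3.5, [388.0, 387.0]) [[ 0.00152182 -0.03889748  0.        ]]
(0.5753, -0.1466, 49, 6, 3.5, [388.0, 411.0]) [[ 0.00138791 -0.06114118  0.        ]]
shift [422.6, 11.0, 43.9] turn [0.6, 0.1, 25.8]
top (0.5506, 0.1068, 50, 21, 4.1, [368.0, 286.0])
top (0.5512, 0.3837, 52, 12, -21.9, [222.0, 288.0])
```

```bash
python3 -m jog '[[[422,11,40],[0,0,26],0],[[422,11,40],[0,0,26],0],[[422,11,40],[0,0,26],0],[[422,11,40],[0,0,26],0],[[422,11,40],[0,0,26],0],[[422,11,40],[0,0,26],0],[[422,11,40],[0,0,26],0],[[422,11,40],[0,0,26],0],[[422,11,40],[0,0,26],0],[[422,11,40],[0,0,26],0],[[422,11,40],[0,0,26],0],[[422,11,40],[0,0,26],0]]'
python3 - <<'E'
from h import *
for i in range(6): look('top')
print(go([.5518,.3846,.002],np.radians(-21.8)))
E
```

```text
time_s: 30.82
position: [0.5458, 0.3884, 0.1179]
tcp_rot: [[0.371, 0.929, -0.004], [0.929, -0.371, -0.001], [-0.002, -0.003, -1.0]]
force: [0.0, 0.0, -0.3]
opening: 0.996
shift [2.9, 2.3, 118.6] turn [-0.0, 0.1, -0.4]
```

```bash
python3 -m jog '[[[2,3,40],[0,0,0],0],[[2,3,80],[0,0,0],0],[[2,3,110],[0,0,0],0],[[2,3,118],[0,0,0],0],[[2,3,118],[0,0,0],0]]'
python3 -m jog '[[[0,0,0],[0,0,0],1],[[0,0,0],[0,0,0],1],[[0,0,0],[0,0,0],1],[[0,0,0],[0,0,0],1],[[0,0,0],[0,0,0],1],[[0,0,0],[0,0,0],1],[[0,0,0],[0,0,0],1],[[0,0,0],[0,0,0],1]]'
python3 - <<'E'
from h import *
print(go([.5518,.3846,.002],np.radians(-21.8)))
print(go([*f2w([(-0.0005,.091,0)])[0][:2],.104],.069))
E
python3 -m jog '[[[0,0,-30],[0,0,0],1],[[0,0,-60],[0,0,0],1],[[0,0,-100],[0,0,0],1],[[0,0,-100],[0,0,0],1]]'
```

```text
time_s: 31.53
position: [0.5502, 0.3832, 0.0001]
tcp_rot: [[0.377, 0.926, -0.006], [0.926, -0.377, -0.003], [-0.005, -0.004, -1.0]]
force: [0.6, -0.5, 0.3]
opening: 0.995
time_s: 32.2
position: [0.5522, 0.3858, 0.0035]
tcp_rot: [[0.375, 0.927, 0.001], [0.927, -0.375, 0.0], [0.001, 0.001, -1.0]]
force: [-0.4, -0.7, 3.3]
opening: 0.572
shift [-1.3, 0.1, 1.5] turn [0.0, -0.0, -0.2]
shift [-348.9, 152.8, -100.7] turn [0.0, -0.0, -26.0]
time_s: 32.53
position: [0.557, 0.3884, 0.1108]
tcp_rot: [[0.375, 0.927, 0.013], [0.927, -0.375, 0.007], [0.011, 0.01, -1.0]]
force: [2.0, 0.7, 0.6]
opening: 0.57
```

```bash
python3 -m jog '[[[-349,153,0],[0,0,-26],1],[[-349,153,0],[0,0,-26],1],[[-349,153,0],[0,0,-26],1],[[-349,153,0],[0,0,-26],1],[[-349,153,0],[0,0,-26],1],[[-349,153,0],[0,0,-26],1],[[-349,153,0],[0,0,-26],1],[[-349,153,0],[0,0,-26],1],[[-349,153,0],[0,0,-26],1],[[-349,153,0],[0,0,-26],1],[[-349,153,0],[0,0,-26],1],[[-349,153,0],[0,0,-26],1]]'
python3 - <<'E'
from h import *
for i in range(6): look('top')
print(bot.read_state()['opening'],go([*f2w([(-.0005,.091,0)])[0][:2],.010],.069))
E
```

```text
time_s: 33.53
position: [0.5626, 0.0047, 0.1026]
tcp_rot: [[-0.067, 0.998, -0.0], [0.998, 0.067, 0.001], [0.001, -0.0, -1.0]]
force: [0.2, 0.2, -0.3]
opening: 0.574
0.5698995111424573 shift [-1.3, 0.2, 92.8] turn [-0.0, -0.0, 0.2]
```

```bash
python3 -m jog '[[[0,0.5,35],[0,0,0],1],[[0,0.5,65],[0,0,0],1],[[0,0.5,80],[0,0,0],1],[[0,0.5,87],[0,0,0],1],[[0,0.5,92],[0,0,0],1],[[0,0.5,92],[0,0,0],1]]'
python3 -m jog '[[[0,0,0],[0,0,0],0.3],[[0,0,0],[0,0,0],0.3],[[0,0,0],[0,0,0],0.3],[[0,0,0],[0,0,0],0.3],[[0,0,-40],[0,0,0],0.3],[[0,0,-80],[0,0,0],0.2],[[0,0,-120],[0,0,0],0.4],[[0,0,-150],[0,0,0],0.4],[[0,0,-150],[0,0,0],0.4]]'
python3 - <<'E'
from cart import *
for i in range(4): look('top')
im,W,K=look('wrist'); np.savez('w15.npz',im=im,W=W,K=K); save(im,'w15')
for c in cartons(im,W,K,.065): print(c,w2f([(c[0],c[1],0)]))
print(bot.read_state()['position'])
# knob: black near rail + yellow mark
t,Wt,Kt=look('top'); np.save('top1.npy',t)
print([ (b, cast(Wt,Kt,b[1],.0785)[0].round(4)) for b in blobs(mask(t,[24,120,110],[34,255,255]),4) if b[0]<60])
print([ (b, cast(W,K,b[1],.0785)[0].round(4),w2f(cast(W,K,b[1],.0785)).round(4)) for b in blobs(mask(im,[24,120,110],[34,255,255]),10)])
E
```

```text
time_s: 34.33
position: [0.5635, 0.0052, 0.0106]
tcp_rot: [[-0.07, 0.998, -0.0], [0.998, 0.07, 0.0], [0.0, -0.0, -1.0]]
force: [0.1, -0.1, -0.8]
opening: 0.572
time_s: 35.08
position: [0.5684, 0.0039, 0.1681]
tcp_rot: [[-0.069, 0.997, 0.015], [0.998, 0.069, -0.003], [-0.004, 0.014, -1.0]]
force: [0.9, -1.0, 0.8]
opening: 0.642
(0.565, 0.0031, 51, 14, 2.7, [398.0, 286.0]) [[0.00143352 0.08891274 0.        ]]
(0.5676, -0.0367, 51, 17, 4.1, [398.0, 342.0]) [[0.00128331 0.04902819 0.        ]]
(0.5702, -0.0816, 51, 13, 2.7, [397.0, 393.0]) [[0.00078149 0.00405577 0.        ]]
[0.56182308 0.00493429 0.15934972]
[((16, [251.0, 172.8], [250, 170, 3, 6]), array([0.6288, 0.1328, 0.0785])), ((6, [353.0, 180.5], [352, 180, 3, 2]), array([ 0.5999, -0.1345,  0.0785])), ((4, [355.5, 204.5], [355, 204, 2, 2]), array([ 0.5366, -0.1384,  0.0785]))]
[((149, [374.9, 62.4], [365, 59, 20, 8]), array([0.6298, 0.1349, 0.0785]), array([[0.0752, 0.2159, 0.0785]])), ((134, [297.4, 192.0], [290, 188, 16, 9]), array([0.5755, 0.021 , 0.0785]), array([[0.0131, 0.106 , 0.0785]]))]
```

View pics/w15.png

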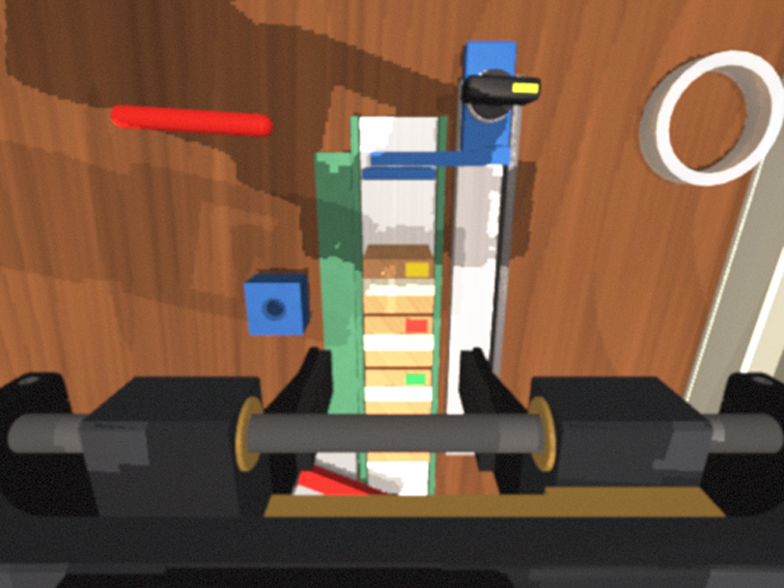

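All four cartons stand in a row at f‑y ≈ −39, 4, 48 and 89 mm. The knob bar lies across at px (500,89). I'll turn the tool 90° and go to the knob.

```bash
python3 - <<'E'
from h import *
d=np.load('w15.npz');W,K=d['W'],d['K']
for q,z in (((398,166),.0525),((398,153),.0525),((490,89),.06),((500,79),.0785),((500,98),.0785),((462,88),.0785),((540,88),.0785)): p=cast(W,K,np.array(q)/1.4,z)[0]; print(q,w2f(p).round(4))
print(go([.6167,.1331,.12]))
E
python3 -m jog '[[[124,64,20],[0,0,-45],0.4],[[124,64,20],[0,0,-45],0.4],[[124,64,20],[0,0,-45],0.4],[[124,64,20],[0,0,-45],0.4],[[124,64,20],[0,0,-90],0.4],[[124,64,20],[0,0,-90],0.4],[[124,64,20],[0,0,-90],0.4],[[124,64,20],[0,0,-90],0.4],[[124,64,20],[0,0,-90],0.4],[[124,64,20],[0,0,-90],0.4],[[124,64,20],[0,0,-90],0.4],[[124,64,20],[0,0,-90],0.4]]'
python3 -m jog '[[[0,0,0],[0,0,-10],0.4],[[0,0,0],[0,0,-10],0.4],[[0,0,0],[0,0,0],0.4]]'
python3 - <<'E'
from h import *
for i in range(5): look('top')
im,W,K=look('wrist'); np.savez('w16.npz',im=im,W=W,K=K); save(im,'w16')
print(bot.read_state()['position'],go([.6167,.1331,.023],.069+np.pi/2))
print([ (b, w2f(cast(W,K,b[1],.0785)).round(4)) for b in blobs(mask(im,[24,120,110],[34,255,255]),10)])
E
```

```text
(398, 166) [[0.0008 0.1712 0.0525]]
(398, 153) [[0.0008 0.1795 0.0525]]
(490, 89) [[0.0584 0.2176 0.06  ]]
(500, 79) [[0.0602 0.2204 0.0785]]
(500, 98) [[0.061  0.2102 0.0785]]
(462, 88) [[0.0382 0.2156 0.0785]]
(540, 88) [[0.0841 0.2156 0.0785]]
shift [124.0, 63.7, 39.0]
time_s: 36.38
position: [0.6174, 0.1328, 0.1387]
tcp_rot: [[-1.0, -0.005, -0.004], [-0.005, 1.0, -0.0], [0.004, -0.0, -1.0]]
force: [0.4, 0.8, -0.1]
opening: 0.6
time_s: 36.63
position: [0.6174, 0.1327, 0.1387]
tcp_rot: [[-0.999, -0.049, -0.004], [-0.049, 0.999, -0.0], [0.004, -0.0, -1.0]]
force: [-0.3, 0.9, 0.8]
opening: 0.597
[0.61817139 0.13283998 0.14000936] shift [1.3, 0.3, 117.0] turn [0.0, -0.1, -1.1]
[((252, [152.5, 157.4], [145, 148, 16, 20]), array([[0.0123, 0.108 , 0.0785]])), ((73, [282.8, 226.0], [280, 218, 6, 16]), array([[0.0754, 0.2158, 0.0785]])), ((33, [14.0, 175.1], [10, 173, 9, 5]), array([[ 0.0251, -0.0121,  0.0785]])), ((16, [8.7, 112.7], [7, 111, 4, 5]), array([[-0.0253, -0.002 ,  0.0785]]))]
```

View pics/w16.png

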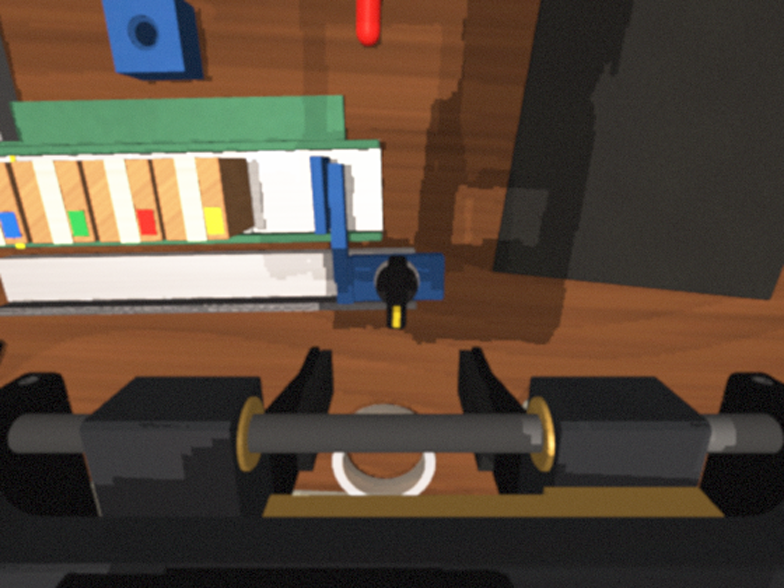

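The bar (col 397) is centred in the jaw, and the stop face is near col 312. Descend, grip and compute the slide distance.

```bash
python3 - <<'E'
from h import *
d=np.load('w16.npz');W,K=d['W'],d['K']
for n,q,z in (('face top',(311,195),.0525),('carton top edge',(223,195),.065),('carton band c',(190,195),.065)): p=cast(W,K,np.array(q)/1.4,z)[0]; print(n,w2f(p).round(4))
E
python3 -m jog '[[[1,0,40],[0,0,-1],0.4],[[1,0,80],[0,0,-1],0.4],[[1,0,110],[0,0,-1],0.4],[[1,0,117],[0,0,-1],0.4],[[1,0,117],[0,0,-1],0.4]]'
python3 -m jog '[[[0,0,0],[0,0,0],1],[[0,0,0],[0,0,0],1],[[0,0,0],[0,0,0],1],[[0,0,0],[0,0,0],1],[[0,0,0],[0,0,0],1],[[0,0,0],[0,0,0],1],[[0,0,0],[0,0,0],1],[[0,0,0],[0,0,0],1],[[0,0,0],[0,0,0],1]]'
```

```text
face top [[0.0005 0.1624 0.0525]]
carton top edge [[-0.0014  0.1104  0.065 ]]
carton band c [[-0.0018  0.0901  0.065 ]]
time_s: 37.35
position: [0.6153, 0.1327, 0.0212]
tcp_rot: [[-0.998, -0.066, -0.006], [-0.066, 0.998, -0.0], [0.006, 0.0, -1.0]]
force: [0.2, -0.3, -0.4]
opening: 0.6
time_s: 38.1
position: [0.6179, 0.1329, 0.0244]
tcp_rot: [[-0.998, -0.065, 0.001], [-0.065, 0.998, 0.0], [-0.001, 0.0, -1.0]]
force: [-1.1, 0.7, 3.4]
opening: 0.146
```

```bash
python3 -m jog '[[[0,-5,0],[0,0,0],1],[[0,-12,0],[0,0,0],1],[[0,-20,0],[0,0,0],1],[[0,-28,0],[0,0,0],1],[[0,-36,0],[0,0,0],1],[[0,-42,0],[0,0,0],1],[[0,-46,0],[0,0,0],1],[[0,-50,0],[0,0,0],1],[[0,-52,0],[0,0,0],1],[[0,-54,0],[0,0,0],1],[[0,-56,0],[0,0,0],1],[[0,-57,0],[0,0,0],1]]'
python3 - <<'E'
from cart import *
for i in range(3): look('top')
print(bot.read_state()['position'],bot.read_state()['force'])
im,W,K=look('wrist'); np.savez('w17.npz',im=im,W=W,K=K)
for c in cartons(im,W,K,.065): print(c,w2f([(c[0],c[1],0)]))
E
```

```text
time_s: 39.1
position: [0.6218, 0.0751, 0.0243]
tcp_rot: [[-0.998, -0.065, 0.001], [-0.065, 0.998, 0.0], [-0.001, 0.0, -1.0]]
force: [-0.4, 1.6, 4.4]
opening: 0.147
[0.62184528 0.07499374 0.02434176] [-0.45305693  0.50812437  5.18415779]
```

```bash
python3 -m jog '[[[0,0,0],[0,0,7],1],[[0,0,0],[0,0,14],1],[[0,0,0],[0,0,21],1],[[0,0,0],[0,0,28],1],[[0,0,0],[0,0,35],1],[[0,0,0],[0,0,42],1],[[0,0,0],[0,0,49],1],[[0,0,0],[0,0,56],1],[[0,0,0],[0,0,63],1],[[0,0,0],[0,0,70],1],[[0,0,0],[0,0,76],1],[[0,0,0],[0,0,81],1]]'
python3 -m jog '[[[0,0,0],[0,0,0],1],[[0,0,0],[0,0,0],1],[[0,0,0],[0,0,0],1]]'
python3 - <<'E'
from cart import *
s=bot.read_state(); print(s['position'],s['force'],s['moment'],np.round(s['tcp_rot'],3)[:,1],s['opening'])
im,W,K=look('wrist'); np.savez('w18.npz',im=im,W=W,K=K)
for c in cartons(im,W,K,.065): print(c,w2f([(c[0],c[1],0)]))
E
```

```text
time_s: 40.3
position: [0.6212, 0.078, 0.0243]
tcp_rot: [[-0.216, 0.976, 0.0], [0.976, 0.216, 0.004], [0.004, 0.001, -1.0]]
force: [-0.8, 8.7, 5.4]
opening: 0.147
time_s: 40.55
position: [0.6212, 0.0778, 0.0243]
tcp_rot: [[-0.221, 0.975, 0.0], [0.975, 0.221, 0.003], [0.003, 0.001, -1.0]]
force: [-0.9, 7.7, 5.7]
opening: 0.148
[0.62123837 0.07777677 0.02431401] [-0.89300597  7.70490207  5.7146424 ] [1.36253876 0.25403867 0.36163554] [0.975 0.221 0.001] 0.14796670840887471
```

```bash
python3 -m jog '[[[0,0,0],[0,0,0],0.6],[[0,0,0],[0,0,0],0.6],[[0,0,0],[0,0,0],0.6],[[0,0,0],[0,0,0],0.6],[[0,0,0],[0,0,0],0.6],[[0,0,0],[0,0,0],0.6],[[0,0,-40],[0,0,0],0.6],[[0,0,-80],[0,0,0],0.6],[[0,0,-120],[0,0,0],0.6],[[0,0,-130],[0,0,0],0.6],[[0,0,-130],[0,0,0],0.6]]'
python3 -m jog '[[[-120,-50,0],[0,0,9],0.6],[[-120,-50,0],[0,0,9],0.6],[[-120,-50,0],[0,0,9],0.6],[[-120,-50,0],[0,0,9],0.6],[[-120,-50,0],[0,0,9],0.6],[[-120,-50,0],[0,0,9],0.6],[[-120,-50,0],[0,0,9],0.6]]'
python3 - <<'E'
from cart import *
im,W,K=look('wrist'); np.savez('w19.npz',im=im,W=W,K=K)
s=bot.read_state(); print(s['position'])
for c in cartons(im,W,K,.065): print(c,w2f([(c[0],c[1],0)]).round(4))
print([ (b[0],b[1], w2f(cast(W,K,b[1],.0785)).round(4)) for b in blobs(mask(im,[24,120,110],[34,255,255]),10)])
print(proj(W,K,f2w([(0,.103,.0525),(.062,.159,.0785),(-.1463,-.1613,.078)]))*1.4)
# stop blue
print([(b, w2f(cast(W,K,b[1],.0525)).round(3).tolist()) for b in blobs(mask(im,[100,130,60],[118,255,255]),60)])
print(go([.437,-.2565,.14],.069))
E
```

```text
time_s: 41.52
position: [0.6245, 0.0757, 0.1583]
tcp_rot: [[-0.221, 0.975, 0.009], [0.975, 0.221, -0.001], [-0.003, 0.009, -1.0]]
force: [1.0, 0.2, -0.0]
opening: 0.396
time_s: 42.1
position: [0.5983, -0.0508, 0.1526]
tcp_rot: [[-0.066, 0.998, -0.002], [0.998, 0.066, 0.001], [0.001, -0.002, -1.0]]
force: [0.2, -0.4, 0.4]
opening: 0.399
[ 0.59863613 -0.05053889  0.15295352]
(0.8737, -0.0817, 53, 16, -70.9, [776.0, 356.0]) [[ 0.3036 -0.017   0.    ]]
[(188, [262.8, 139.0], array([[0.0147, 0.0969, 0.0785]])), (86, [323.6, 72.5], array([[0.0651, 0.1494, 0.0785]])), (31, [284.4, 270.5], array([[ 0.0333, -0.0299,  0.0785]]))]
[[348.17680005 182.22751009]
 [448.31572064  83.14737085]
 [173.77690861 525.36767085]]
[((2072, [161.6, 168.9], [135, 148, 53, 44]), [[-0.086, 0.067, 0.052]]), ((1666, [295.1, 102.6], [231, 73, 102, 43]), [[0.043, 0.127, 0.052]]), ((547, [314.6, 36.2], [298, 24, 37, 34]), [[0.059, 0.181, 0.052]]), ((391, [248.2, 120.9], [223, 117, 53, 9]), [[-0.0, 0.111, 0.052]]), ((98, [265.5, 261.0], [259, 258, 14, 7]), [[0.013, -0.033, 0.052]])]
shift [-194.7, -175.0, 13.0] turn [-0.1, -0.1, -0.1]
```

```bash
python3 -m jog '[[[-150,-80,-60],[0,0,0],0.6],[[-150,-80,-60],[0,0,0],0.6],[[-150,-80,-60],[0,0,0],0.6],[[-150,-80,-60],[0,0,0],0.6],[[-150,-80,-60],[0,0,0],0.6],[[-150,-80,-60],[0,0,0],0.6],[[-150,-80,-60],[0,0,0],0.6],[[-150,-80,-60],[0,0,0],0.6]]'
python3 - <<'E'
from cart import *
im,W,K=look('wrist'); np.savez('w20.npz',im=im,W=W,K=K); save(im,'w20')
s=bot.read_state(); print(s['position'])
for c in cartons(im,W,K,.065): print(c,w2f([(c[0],c[1],0)]).round(4))
print(go([.437,-.2565,.14],.069))
E
```

```text
time_s: 42.82
position: [0.5291, -0.2049, 0.2131]
tcp_rot: [[-0.067, 0.998, -0.001], [0.998, 0.067, 0.002], [0.002, -0.001, -1.0]]
force: [1.1, -0.3, -0.5]
opening: 0.4
[ 0.52915452 -0.2047102   0.21292401]
(0.521, -0.3189, 64, 7, 57.6, [378.0, 388.0]) [[-0.0647 -0.2293  0.    ]]
(0.817, -0.3503, 41, 19, -1.1, [688.0, 438.0]) [[ 0.2285 -0.281   0.    ]]
shift [-45.5, -95.4, 73.0] turn [-0.1, -0.1, -0.1]
```

View pics/w20.png

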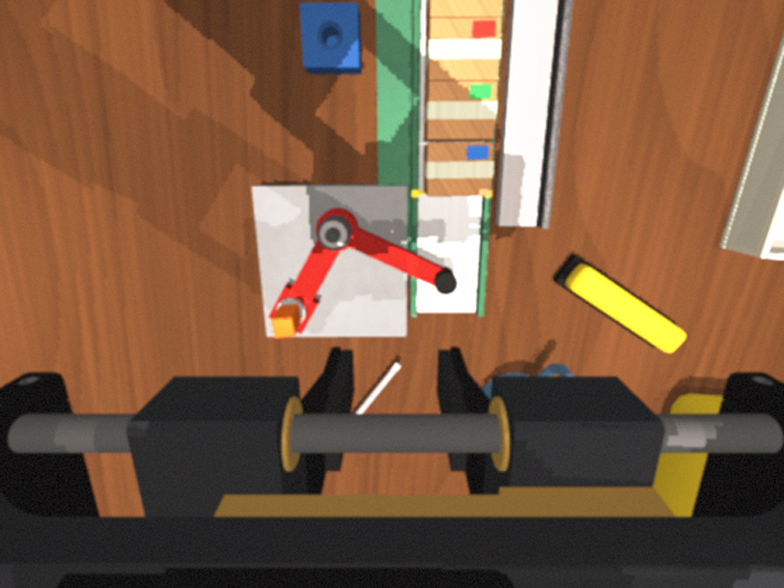

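The row stands upright starting at the yellow line, and the arm is still pinned (pin top at (285,322)). That was the 16th and last picture, so from here I check by numbers only.

Run:
```python
from h import *
d=np.load('w20.npz');im,W,K=d['im'],d['W'],d['K']
h=im[215:245,190:218].astype(int); o=mask(im,[6,160,100],[22,255,255]); 
bl=[b for b in blobs(o,40) if 180<b[1][0]<230 and 200<b[1][1]<260]; print(bl)
for z in (.078,.07): print(cast(W,K,bl[0][1],z)[0])
v=hsv(im)[...,2]; ys,xs=np.where((o>0)); k=(xs>180)&(xs<230)&(ys>205)&(ys<250); xs,ys=xs[k],ys[k]
print([(int(r),int(xs[ys==r].min()),int(xs[ys==r].max()),int(np.median(v[r,xs[ys==r]]))) for r in np.unique(ys)])
p=mask(im,[100,120,30],[125,255,255]); print([(b,cast(W,K,b[1],.03)[0].round(4)) for b in blobs(p,200)[:4]])
# park hole: dark blob within block
g=hsv(im)[5:50,210:262,2]; print('hole', blobs((g<45).astype(np.uint8)*255,8))
```

```text
[]Traceback (most recent call last):
  File "<stdin>", line 5, in <module>
IndexError: list index out of range
```

Run:
```python
from h import *
d=np.load('w20.npz');im,W,K=d['im'],d['W'],d['K']
sub=im[205:255,180:235]; o=mask(sub,[8,190,170],[22,255,255]); bl=blobs(o,20); print(bl)
v=hsv(sub)[...,2]; ys,xs=np.where(o>0)
print([(int(r)+205,int(xs[ys==r].min())+180,int(xs[ys==r].max())+180,int(np.median(v[r,xs[ys==r]]))) for r in np.unique(ys)])
c=np.array(bl[0][1])+[180,205]
for z in (.078,.07): print(cast(W,K,c,z)[0])
p=mask(im[:60,200:270],[100,120,30],[125,255,255]); print([(b,cast(W,K,np.array(b[1])+[200,0],.03)[0].round(4)) for b in blobs(p,200)[:4]])
```

```text
[(226, [23.3, 24.0], [15, 13, 17, 24])]
[(218, 208, 211, 179), (219, 201, 211, 181), (220, 200, 210, 182), (221, 199, 210, 181), (222, 198, 210, 182), (223, 197, 209, 181), (224, 197, 209, 182), (225, 196, 208, 189), (226, 195, 209, 220), (227, 195, 209, 252), (228, 195, 209, 255), (229, 196, 209, 255), (230, 208, 210, 238), (231, 208, 213, 213), (232, 201, 210, 253), (233, 196, 212, 255), (234, 198, 210, 255), (235, 197, 211, 255), (236, 197, 210, 255), (237, 197, 210, 255), (238, 197, 209, 255), (239, 197, 207, 255), (240, 197, 206, 255), (241, 197, 202, 235)]
[ 0.44133602 -0.25314449  0.078     ]
[ 0.43934722 -0.25634306  0.07      ]
[((2001, [36.1, 26.5], [15, 2, 43, 50]), array([ 0.4674, -0.0334,  0.03  ]))]
```

```bash
python3 -m jog '[[[-47,-93,70],[0,0,0],0.4],[[-47,-93,70],[0,0,0],0.4],[[-47,-93,70],[0,0,0],0.4],[[-47,-93,110],[0,0,0],0.4],[[-47,-93,110],[0,0,0],0.4],[[-47,-93,150],[0,0,0],0.4],[[-47,-93,180],[0,0,0],0.4],[[-47,-93,190],[0,0,0],0.4],[[-47,-93,190],[0,0,0],0.4]]'
python3 -m jog '[[[0,0,0],[0,0,0],1],[[0,0,0],[0,0,0],1],[[0,0,0],[0,0,0],1],[[0,0,0],[0,0,0],1],[[0,0,0],[0,0,0],1],[[0,0,0],[0,0,0],1],[[0,0,0],[0,0,0],1],[[0,0,0],[0,0,0],1]]'
```

```text
time_s: 43.62
position: [0.4392, -0.2579, 0.0225]
tcp_rot: [[-0.068, 0.998, -0.003], [0.998, 0.068, 0.003], [0.004, -0.003, -1.0]]
force: [0.1, -0.7, -0.0]
opening: 0.601
time_s: 44.28
position: [0.4389, -0.26, 0.0244]
tcp_rot: [[-0.066, 0.998, -0.001], [0.998, 0.066, 0.0], [0.0, -0.001, -1.0]]
force: [-1.8, 1.3, 7.3]
opening: 0.204
```

```bash
python3 -m jog '[[[0,0,-20],[0,0,0],1],[[0,0,-60],[0,0,0],1],[[0,0,-95],[0,0,0],1],[[0,0,-95],[0,0,0],1],[[0,0,-95],[0,0,0],1],[[0,0,-95],[0,0,0],1]]'
python3 - <<'E'
from h import *
for i in range(14): t,Wt,Kt=look('top')
s=bot.read_state(); print(s['position'],s['opening'],np.round(s['tcp_rot'],3).tolist()); np.save('top2.npy',t)
im,W,K=look('wrist'); np.savez('w21.npz',im=im,W=W,K=K)
pk=[.4671,-.0325]
print(go([.4664,-.032,.119],.069))
# roller: dark blob in lane region near row end, top view
r=mask(t,[0,150,110],[5,255,255])|mask(t,[174,150,110],[180,255,255])
print([(b,w2f(cast(Wt,Kt,b[1],.04)).round(3).tolist()) for b in blobs(r,20)])
E
```

```text
time_s: 44.78
position: [0.4387, -0.2596, 0.1184]
tcp_rot: [[-0.065, 0.998, -0.001], [0.998, 0.065, 0.001], [0.001, -0.001, -1.0]]
force: [0.2, -0.0, -1.1]
opening: 0.206
[ 0.43929267 -0.26004531  0.11877428] 0.20353143895495465 [[-0.065, 0.998, -0.0], [0.998, 0.065, 0.0], [0.0, -0.0, -1.0]]
shift [225.8, 41.9, -0.2] turn [0.0, 0.0, -0.2]
[((248, [265.1, 257.4], [262, 236, 7, 44]), [[-0.152, 0.2, 0.04]]), ((207, [363.1, 210.4], [356, 194, 17, 40]), [[-0.052, -0.076, 0.04]]), ((102, [402.1, 218.1], [393, 213, 16, 13]), [[-0.084, -0.178, 0.04]]), ((100, [383.1, 223.4], [375, 218, 17, 12]), [[-0.093, -0.126, 0.04]]), ((21, [104.8, 240.2], [102, 238, 6, 5]), [[-0.063, 0.629, 0.04]])]
```

The arm has swung in (joint ≈ 0.34 from the tail position). The pin may sit differently in the hand after the re-grasp, so I'll compare with the first hold in the w4 image.

Run:
```python
from h import *
a=np.load('w4.npz')['im'];b=np.load('w21.npz')['im']
for nm,I in(('w4',a),('w21',b)):
    h=hsv(I); col=282
    print(nm,[(r,*h[r,col].tolist()) for r in range(222,262,2)])
    for r in (250,256):
        o=np.where((h[r,250:320,0]>4)&(h[r,250:320,0]<20)&(h[r,250:320,1]>200))[0]+250; print('orange cols',r,o.min() if len(o) else 0,o.max() if len(o) else 0)
T=a[222:262,258:308]; R_=cv2.matchTemplate(b[205:280,235:330],T,cv2.TM_CCOEFF_NORMED); _,v,_,l=cv2.minMaxLoc(R_); print(v,l[0]+235-258,l[1]+205-222)
```

```text
w4 [(222, 12, 166, 115), (224, 11, 162, 115), (226, 12, 169, 115), (228, 12, 104, 108), (230, 8, 29, 106), (232, 9, 25, 103), (234, 10, 22, 104), (236, 14, 25, 112), (238, 8, 23, 132), (240, 9, 26, 140), (242, 11, 24, 146), (244, 8, 38, 147), (246, 10, 191, 155), (248, 12, 224, 154), (250, 11, 219, 157), (252, 12, 225, 153), (254, 12, 227, 154), (256, 11, 216, 158), (258, 11, 232, 153), (260, 11, 218, 157)]
orange cols 250 268 296
orange cols 256 267 297
w21 [(222, 13, 16, 194), (224, 12, 22, 114), (226, 7, 21, 107), (228, 7, 21, 110), (230, 10, 27, 113), (232, 14, 29, 131), (234, 10, 26, 146), (236, 12, 22, 148), (238, 11, 35, 152), (240, 9, 160, 161), (242, 11, 227, 163), (244, 11, 215, 167), (246, 11, 225, 164), (248, 12, 224, 162), (250, 12, 235, 162), (252, 11, 224, 165), (254, 12, 223, 166), (256, 12, 225, 164), (258, 11, 214, 166), (260, 11, 223, 165)]
orange cols 250 268 296
orange cols 256 266 298
0.4920464754104614 0 -2
```

The pin sits about 2.8 mm further along tool x and 3 mm lower in the hand, so the park target is y = −0.0348.

```bash
python3 -m jog '[[[223,42,0],[0,0,0],1],[[223,42,0],[0,0,0],1],[[223,42,0],[0,0,0],1],[[223,42,0],[0,0,0],1],[[223,42,0],[0,0,0],1],[[223,42,0],[0,0,0],1],[[223,42,0],[0,0,0],1],[[223,42,0],[0,0,0],1],[[223,42,0],[0,0,0],1]]'
python3 - <<'E'
from h import *
P=[]
for i in range(8): look('top'); P.append(bot.read_state()['position'])
print(np.round(P[-3:],4),go([.4665,-.0348,.06],.069),bot.read_state()['opening'])
E
```

```text
time_s: 46.28
position: [0.4671, -0.0355, 0.119]
tcp_rot: [[-0.066, 0.998, 0.001], [0.998, 0.066, -0.001], [-0.001, 0.001, -1.0]]
force: [0.0, 0.4, -0.3]
opening: 0.202
[[ 0.4666 -0.0358  0.1188]
 [ 0.4666 -0.0356  0.1187]
 [ 0.4666 -0.0354  0.1188]] shift [0.7, -0.0, 58.8] turn [-0.0, 0.0, -0.3] 0.2087696078761638
```

```bash
python3 -m jog '[[[0.7,0,30],[0,0,0],1],[[0.7,0,55],[0,0,0],1],[[0.7,0,65],[0,0,0],1],[[0.7,0,70],[0,0,0],1],[[0.7,0,74],[0,0,0],1],[[0.7,0,77],[0,0,0],1],[[0.7,0,77],[0,0,0],1]]'
```

```text
time_s: 47.27
position: [0.4669, -0.0342, 0.0419]
tcp_rot: [[-0.065, 0.998, 0.001], [0.998, 0.065, -0.0], [-0.0, 0.001, -1.0]]
force: [-0.6, -0.4, -0.4]
opening: 0.206
```

```bash
python3 -m jog '[[[0,0,6],[0,0,0],1],[[0,0,11],[0,0,0],1],[[0,0,15],[0,0,0],1],[[0,0,17],[0,0,0],1],[[0,0,17],[0,0,0],1]]'
python3 -m jog '[[[0,0,0],[0,0,0],0.4],[[0,0,0],[0,0,0],0.4],[[0,0,0],[0,0,0],0.4],[[0,0,0],[0,0,0],0.4],[[0,0,0],[0,0,0],0.4],[[0,0,0],[0,0,0],0.4],[[0,0,-30],[0,0,0],0.4],[[0,0,-70],[0,0,0],0.4],[[0,0,-110],[0,0,0],0.4],[[-80,0,-140],[0,0,0],0.4],[[-80,0,-140],[0,0,0],0.4],[[-80,0,-140],[0,0,0],0.4]]'
python3 - <<'E'
from cart import *
for i in range(6): look('top')
im,W,K=look('wrist'); np.savez('w22.npz',im=im,W=W,K=K); print(bot.read_state()['position'],bot.read_state()['opening'])
u=proj(W,K,[[.4665,-.032,.07]])[0].astype(int); print(u)
x0,y0=u-30; sub=im[y0:y0+60,x0:x0+60]; bl=blobs(mask(sub,[6,190,120],[22,255,255]),20); c=np.array(bl[0][1])+[x0,y0]; print(bl,cast(W,K,c,.077))
s,Ws,Ks=look('side'); u=proj(Ws,Ks,[[.4665,-.032,.06]])[0].astype(int); sub=s[u[1]-30:u[1]+30,u[0]-30:u[0]+30]
for b in blobs(mask(sub,[6,170,100],[20,255,255]),15): print('side',b,np.array(b[1])+u-30, proj(Ws,Ks,[[.4665,-.032,.077],[.4665,-.032,.060],[.4665,-.032,.043]]).round(1).tolist())
# original
s0=np.load('side0.npy')[u[1]-30:u[1]+30,u[0]-30:u[0]+30]
for b in blobs(mask(s0,[6,170,100],[20,255,255]),15): print('side0',b)
t,Wt,Kt=look('top'); np.save('top3.npy',t)
# carton dots in wrist
for n,lo,hi in(('g',[50,130,80],[70,255,255]),('b',[100,150,100],[118,255,255]),('r',[0,190,150],[4,255,255]),('y',[24,150,150],[33,255,255])):
    for b in blobs(mask(im,lo,hi),25)[:6]:
        f=w2f(cast(W,K,b[1],.065))[0]
        if abs(f[0])<.03: print(n,b[0],b[1],f.round(4))
E
```

```text
time_s: 47.68
position: [0.4662, -0.034, 0.0244]
tcp_rot: [[-0.065, 0.998, -0.001], [0.998, 0.065, 0.0], [0.0, -0.001, -1.0]]
force: [0.3, 0.4, -0.6]
opening: 0.204
time_s: 48.68
position: [0.4763, -0.1208, 0.1686]
tcp_rot: [[-0.062, 0.998, 0.011], [0.998, 0.062, -0.008], [-0.009, 0.01, -1.0]]
force: [0.9, -0.5, 0.2]
opening: 0.602
[ 0.47068011 -0.11230375  0.16382737] 0.6017319618923664
[283 118]
[(335, [30.6, 29.3], [22, 20, 19, 20])] [[ 0.46642523 -0.03055505  0.077     ]]
side (193, [26.9, 26.5], [0, 16, 36, 22]) [247.9 235.5] [[251.6, 233.0], [251.9, 239.0], [252.1, 245.0]]
side0 (150, [30.4, 28.9], [24, 20, 13, 18])
side0 (39, [14.2, 16.9], [0, 15, 26, 7])
g 144 [400.8, 163.4] [0.0135 0.0194 0.065 ]
b 2298 [428.6, 45.9] [0.0258 0.1206 0.065 ]
b 114 [395.6, 203.4] [ 0.0129 -0.0206  0.065 ]
r 139 [406.6, 120.0] [0.0142 0.0594 0.065 ]
y 247 [412.2, 72.1] [0.0143 0.0999 0.065 ]
```

Final numbers: the pin top is at (0.4664, −0.0306), the same as at the start. The carton dots are 40 mm apart and the arm is held at about 0.33 rad by the row. Quick knob and stop check, then hand in.

Run:
```python
from h import *
d=np.load('w22.npz');im,W,K=d['im'],d['W'],d['K']
print([(b[0],w2f(cast(W,K,b[1],.0785)).round(4).tolist()) for b in blobs(mask(im,[24,120,110],[34,255,255]),10)])
t=np.load('top3.npy');Wt=np.linalg.inv(INF['top']['camera_from_world']);Kt=INF['top']['intrinsics']
r=mask(t,[0,150,110],[5,255,255])|mask(t,[174,150,110],[180,255,255])
print([(b[0],w2f(cast(Wt,Kt,b[1],.04)).round(3).tolist()) for b in blobs(r,20)])
print(bot.hand_in())
```

```text
[(272, [[0.009, 0.098, 0.0785]]), (99, [[0.0658, 0.1465, 0.0785]]), (44, [[-0.1381, -0.1161, 0.0785]]), (42, [[-0.0419, -0.0389, 0.0785]])]
[(346, [[-0.136, -0.343, 0.04]]), (268, [[-0.152, 0.2, 0.04]]), (21, [[-0.063, 0.629, 0.04]])]
the job is handed in; nothing more can be done
None
```

I carried out the whole feeder job and handed it in, with about 49 s of the 210 s used. No verdict was reported back.

- **Arm pinned back:** I used the pin as a handle to swing the red arm back and dropped it home in the yellow-ringed hole. A picture showed it upright with its collar resting on the arm.
- **Cartons and stop:** All four cartons went into the lane as one row from the yellow line. I slid the blue stop up against the row and turned its knob about 81° clockwise. The knob's yellow mark sits where a turn of about 1.4 rad would put it.
- **Release and parking:** I drew the pin out, the arm swung in against the row, and I put the pin back in its parking block.

**Last checks**
- The carton dots are about 40 mm apart, which is a closed-up row.
- The pin's top is within 1 mm of where it stood at the start.
- The robot is clear of everything.

**Failed or unconfirmed**
- The first two grasps closed on air, because the fingertips really end about 30 mm above the reported tool point.
- After pinning, the pin leaned a few millimetres in its hole.
- The pressing forces were not measured. I infer them from the arm being held at about 0.33 rad.
- My last look at the arm from the top camera failed because the gripper hid it, so that angle comes from the reading about 3 s earlier.
- The final side-camera check of the pin was unclear because the wood has a similar colour. I relied on the wrist camera instead.

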